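# Clamp the electrolysis cell with its draw latch

### The job

Close the draw latch on top of the electrolysis cell so that it clamps the two halves together: take the loop by its red grip, swing it over the brass keeper, set it gently down on the white saddle and draw it back under the keeper's lip, then swing the lever over, past centre and flat, press it home on its rubber pad with about 15 N, and let go. Work by feel: 25 N of the loop on the saddle or of the lever on its pad is too much, and leave the bottle, beaker and jar where they stand.

Things in the scene. Friction and masses are not known exactly. Their poses are not given: they have to be found in the camera images.
- cell: Electrolysis cell fixed on a black drilled board: amber frames, dark end plates, 235 mm long (x), 78 wide (y). Origin: centre of its underside, on the board. Its flat deck is at z = 100 mm; only latch and keeper stand on it. x points from the latch lever to the keeper; y is parallel to the latch's hinge pins. Lever and loop move only in the upright plane y = 0.
- latch_lever (a joint): Angle of the steel lever (75 mm long from its hinge, 20 wide, 4 thick), rad: 0 = flat, pointing along the cell's -x, just touching the rubber pad; grows as it swings up and over towards the keeper (1.57 upright), stop at 1.85. Stiff hinge (0.2 N m), stays where left; under tension it needs some 3 to 8 N at its end, dead centre at 0.15 to 0.3.
- lever_hinge (a point): Hinge axis of the lever, at x = 0, y = 0, z = 112 mm in the cell's frame (12 mm over the deck).
- lever_end (a point): Outer end of the lever, middle of its edge, on the face that is the upper one when the lever is flat; 75 mm from the hinge and 2 mm off the middle plane of the plate. When the lever is up this face looks to the keeper.
- latch_loop (a joint): Angle of the wire loop on the lever, rad, growing nose-down; the loop's pitch below level is latch_lever + latch_loop. Its pin is carried by the lever, 24 mm from the lever's hinge: 23.6 mm to -x and 4.2 mm below it with the lever flat, turning with the lever. Friction (0.035 N m) holds the loop on the lever: unhooked, it turns with the lever.
- knob (a point): Centre of the red round grip on the loop: 18 mm diameter, 20 mm long across the cell's y, with 10 mm flat bosses at its ends; best pinched across y by these, not too hard (30 N), so that it can turn between the pads. With the loop level it is 74.6 mm from the loop's pin towards the keeper and 36 mm above it, on a 5 mm stem that rises from the cross bar.
- loop_bar (a point): Centre of the loop's cross bar (6 mm round, 33 mm long, along the cell's y), 68.6 mm from the loop's pin; the loop's legs pass either side of the keeper. To drop behind the lip it must pass over 7 mm to +x of keeper_foot, which needs the lever pulled nearly to its stop (over 1.7).
- end_plate (a joint): How far the sliding half with the keeper has been drawn towards the latch against its sprung gasket (m): 0 loose, about 0.003 when clamped, 12 N per mm.
- reagent: Amber bottle with blue cap, 56 mm diameter, 110 mm tall, stands near the cell; origin under its centre. Leave alone.
- beaker: Clear beaker, 52 mm diameter, 70 mm tall; origin under its centre. Leave alone.
- jar: White jar, 54 mm diameter, 60 mm tall; origin under its centre. Leave alone.
- saddle (a joint): How far the white saddle strip behind the keeper is pressed down (m); stiff rubber backing, 40 N per mm. 60 mm wide, 46 mm along x from the keeper's back face. Keeper: 20 mm wide post, top 14 mm over the saddle, back face 3 mm to -x of keeper_foot; its top lip overhangs to 4 mm to +x of keeper_foot; slot between saddle and lip 9 mm high.
- rest_pad (a joint): How far the black rubber pad under the lever is squeezed (m), 40 N per mm. 14 x 30 mm, top 10 mm over the deck, centre 66 mm to -x of the lever's hinge; the lever just touches it when flat and must be pressed on it with some 15 N to bed home.
- keeper_foot (a point): Point at deck height (cell z = 100 mm) straight below where the bar's centre must seat behind the brass keeper; 49 mm along the cell's x from the lever's hinge while unclamped; axes as the cell's. The keeper with its white saddle is one block whose height is set by a screw: its saddle stands 0 to 9 mm above this point, different each time, not measured - feel for it.

How it is judged (in metres and radians):
On the way, in this order (a step that is already met when the one before it is completed fails the run):
1. the loop's bar sits behind the keeper under its lip, the lever still up (x of loop_bar in the frame of keeper_foot between -0.003 and 0.003 m and z of loop_bar in the frame of keeper_foot below 0.0162 m and value of joint latch_lever above 0.8 rad), for 0.2 s.
2. the lever, swung down, draws the hooked sliding half in by more than 2 mm (value of joint end_plate above 0.002 m and x of loop_bar in the frame of keeper_foot below 0.003 m and value of joint latch_lever below 0.6 rad), for 0.1 s.
3. the flat lever is pressed on its rubber pad with more than 8 N (squeezed over 0.2 mm) (value of joint rest_pad above 0.0002 m and value of joint latch_lever below 0.035 rad), for 0.05 s.
At the end, for the whole second after the job is handed in: The lever lies flat on its pad (within 0.035 rad) and still, the loop's bar is behind the keeper under its lip (within 3 mm of its seat along the cell, at most 16.2 mm over the deck), and the sliding half is drawn in by more than 2 mm (value of joint latch_lever below 0.035 rad and value of joint end_plate above 0.002 m and x of loop_bar in the frame of keeper_foot between -0.003 and 0.003 m and z of loop_bar in the frame of keeper_foot below 0.0162 m and velocity of joint latch_lever below 0.05 rad/s); the robot touches nothing.
It fails at once if the saddle is pressed with more than 25 N (squeezed over 0.625 mm) (value of joint saddle above 0.000625 m).
It fails at once if the rubber pad is pressed with more than 25 N (squeezed over 0.625 mm) (value of joint rest_pad above 0.000625 m).
It fails at once if the bottle is moved by more than 15 mm (distance of reagent from where it was at the start of the episode above 0.015 m).
It fails at once if the beaker is moved by more than 15 mm (distance of beaker from where it was at the start of the episode above 0.015 m).
It fails at once if the jar is moved by more than 15 mm (distance of jar from where it was at the start of the episode above 0.015 m).
It also fails if it takes over 58 s, if anything falls off the work surface, if the arm or the gripper's body presses on something with over 40 N, if the wrist force passes 120 N, or if a joint passes its speed limit or range.

### The arm

A 7-joint arm with a two-finger parallel gripper is mounted at the origin on the work surface. World frame = base frame: x ahead of the robot, y to its left, z up, the work surface at z = 0. Lengths are in m, angles in degrees, forces in N, time in s.
With the tool pointing down it reaches from about 0.35 to 0.9 m from the base axis. Payload 19.9 kg.
Tool frame: the origin (TCP) lies on the centre line of the jaws, within the pads' length; the fingertips stand 11 mm ahead of it and the grasp point (between the pads) lies 8 mm behind it; z points along the fingers, y is the direction in which the jaws open and shut (so a half turn about z gives the same grasp; the last joint's range is limited). The gripper opens to 94 mm and grips with 3 to 60 N. Pads are 16 mm wide; open, the fingers measure 119 mm over their backs; the gripper's body (75 mm by 177 mm) begins 78 mm behind the grasp point.
Start: joints at [-78.925, 23.915, -0.59, 92.452, 0.269, 63.638, -3.037], TCP at [0.145, 0.608, 0.216] pointing down, gripper open.
Joint ranges: [-161.28, 161.28], [-22.2, 115.67], [-73.04, 71.86], [3.21, 147.25], [-68.34, 248.33], [10.77, 114.83], [-161.83, 161.83]. Speed limits (degrees/s): [108.29, 108.29, 136.94, 136.94, 172.46, 172.46, 172.46].

### API

Orientations are given as a 3x3 rotation matrix whose columns are the frame's x, y, z axes.
In Python, from rig import env gives the robot as it stands.
- The arm moves only by the shell command python3 -m creep 'ROWS' [FORCE]. ROWS is JSON, a list of rows, each a list of 3 entries, a list of its own where there are three numbers: the shift along the world's x, y, z in m, then the turn, a rotation vector about the world's x, y, z in degrees, then the gripper command: -1 is shut, 1 is fully open, values between are in proportion. A call has 1 to 5 rows; each row is the pose to reach, as a shift and turn from the pose commanded when the call began; what a row does not reach only later rows make up. A row lasts 1/8 s, in which the tool goes at most 62.5 mm and 10.7 degrees, less where a joint would pass 70% of its speed; a pose out of reach is approached as far as the arm can. A call with a gripper value outside its range is refused whole. The fingers move at their own pace and stop on an object; FORCE is the grip in N (left out, the last holds). Time passes only in rows, so rows that repeat a pose let the fingers close. It gives the time, the measured TCP pose, the force and the opening at its end, in the units of the state.
- env.observe(): the state, without advancing time (a new reading comes with each control period).
- env.grab_frame(name): name is "scene" or "top"; returns the picture (480x640x3 uint8, red, green, blue); there is no depth.
- env.camera_params(name): a dict with "vertical_fov" (degrees; the focal length in pixels is half the picture's height over the tangent of half this angle, whatever the lens; pixels are square), "cx", "cy" (the principal point, pixels), "cam_to_world" (4x4, takes a point from camera to world coordinates). Camera axes: x right, y down, z forward; pixel columns grow to the right and rows downward; lengths in m; the calibration is good to about 2 mm. A picture is of the moment at which its call begins. camera_params takes no time and is no camera call.
- env.hand_in(): hands the job in, once; it reports no verdict.
The state is a dict: "clock": time; "joint_positions": joint angles; "dq": joint speeds; "joint_torque": joint torques, N m; "tcp_pos": TCP position; "eef_rot": TCP orientation; "wrist_force": force on the tool from outside, world axes, zero at the start; "torque": the same for the moment, N m; "opening": finger opening in m.
Only numpy, scipy, OpenCV 4.12 (cv2) and the standard library are available. Lean on these libraries where they do the work, as an engineer would, in place of code of your own. Each camera call takes 0.05 s, during which the arm holds its last target.

## Working session

There is one attempt and no reset: what is moved stays moved. The work goes in short steps, Python scripts to look and compute and a shell command to move; the robot and the scene stay as the last step left them, time stands still between calls to the robot, and variables do not carry over. Pictures are saved under pics/ and viewed, and the job is handed in when it is done.

```bash
ls; mkdir -p pics; python3 - <<'E'
from rig import env
import cv2,json
s=env.observe()
for k,v in s.items(): print(k,v)
for n in ("scene","top"):
    p=env.camera_params(n); print(n,p)
    cv2.imwrite(f"pics/{n}0.png",env.grab_frame(n)[:,:,::-1])
E
```

```text
pics
clock 0.0
joint_positions [-78.92456472  23.94725418  -0.59149354  92.48561325   0.26807364
  63.63946719  -3.03686848]
dq [ 0.09246354  0.05316929 -0.08811832  0.00016243 -0.02363516  0.07633761
 -0.05333925]
joint_torque [-1.22468555e-04 -8.51253104e+01  6.38867654e-01 -4.25998414e+01
 -4.89029742e-02  1.86560350e-02  1.52138173e-04]
tcp_pos [0.14531408 0.60748724 0.21583309]
eef_rot [[-9.72563551e-01  2.32637246e-01 -2.24389845e-04]
 [ 2.32637345e-01  9.72562791e-01 -1.21784621e-03]
 [-6.50831747e-05 -1.23663430e-03 -9.99999233e-01]]
wrist_force [-0.04798419  0.79154908 -0.25756397]
torque [-0.00331504 -0.03678984  0.02651929]
opening 0.09372703872541899
scene {'vertical_fov': 44.99369527849097, 'cx': 316.6620969560183, 'cy': 243.33831167443995, 'cam_to_world': array([[ 1.66846635e-01,  5.53473119e-01, -8.15983889e-01,
         1.18308578e+00],
       [ 9.85982222e-01, -9.27161129e-02,  1.38718351e-01,
        -1.58452475e-02],
       [ 1.12202425e-03, -8.27690298e-01, -5.61184027e-01,
         5.39203327e-01],
       [ 0.00000000e+00,  0.00000000e+00,  0.00000000e+00,
         1.00000000e+00]])}
top {'vertical_fov': 51.70020443535479, 'cx': 314.44802421594363, 'cy': 234.0027849268909, 'cam_to_world': array([[-0.02534066, -0.99667157,  0.07748309,  0.50569528],
       [-0.99956574,  0.02409551, -0.01696293,  0.11316021],
       [ 0.01503947, -0.07787929, -0.99684935,  0.86986853],
       [ 0.        ,  0.        ,  0.        ,  1.        ]])}
```

View pics/scene0.png

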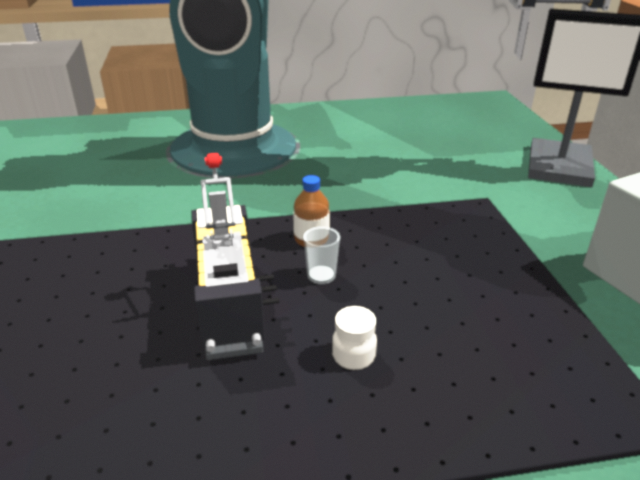

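View pics/top0.png

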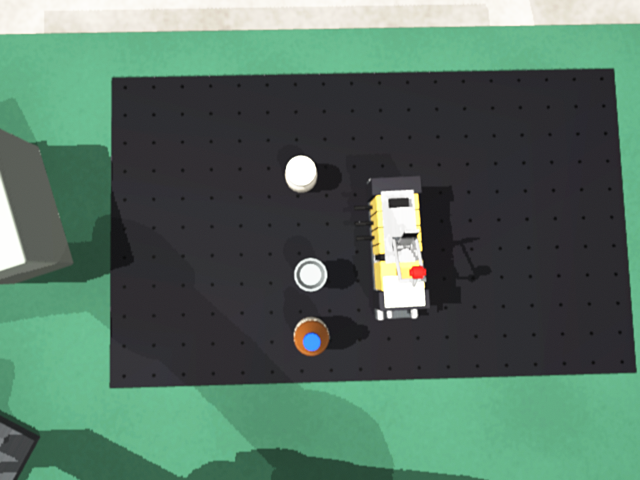

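The scene view shows the cell at about (225,270), with the lever up and the red grip at (213,160). In the top view the cell is at (400,250), the grip at (418,272), and the jar, beaker and bottle are to its left. I'll enlarge both.

```bash
python3 - <<'E'
import cv2
a=cv2.imread("pics/top0.png")[165:330,340:480]; cv2.imwrite("pics/top0z.png",cv2.resize(a,None,fx=3.6,fy=3.6,interpolation=cv2.INTER_CUBIC))
a=cv2.imread("pics/scene0.png")[140:370,170:290]; cv2.imwrite("pics/scene0z.png",cv2.resize(a,None,fx=2.6*1,fy=2.6,interpolation=cv2.INTER_CUBIC))
E
```

```text
(no output)
```

View pics/top0z.png

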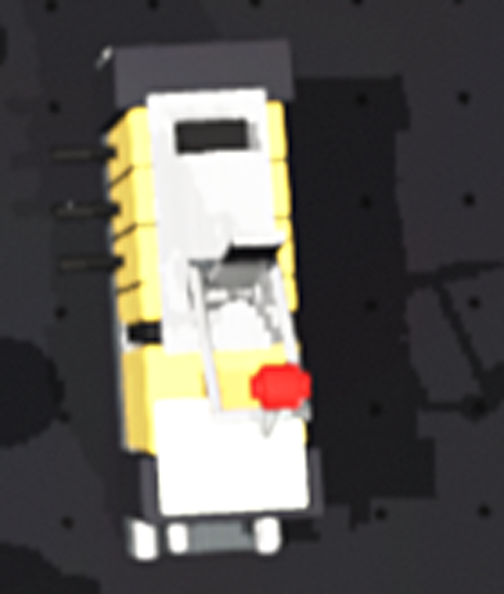

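View pics/scene0z.png

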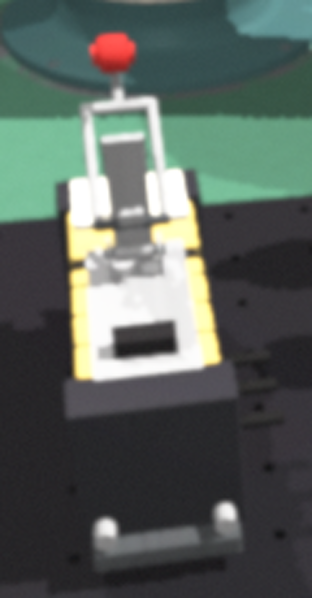

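```bash
python3 - <<'E'
import cv2
def z(src,x,y,w,h,f,n):
    a=cv2.imread(src)[y:y+h,x:x+w]; a=cv2.resize(a,None,fx=f,fy=f,interpolation=cv2.INTER_CUBIC)
    for i in range(0,w,10):
        cv2.line(a,(i*f,0),(i*f,6),(0,0,255),1); cv2.putText(a,str(x+i),(i*f,16),0,.35,(0,255,255),1)
    for i in range(0,h,10):
        cv2.line(a,(0,i*f),(6,i*f),(0,0,255),1); cv2.putText(a,str(y+i),(8,i*f+4),0,.35,(0,255,255),1)
    cv2.imwrite(n,a)
z("pics/top0.png",365,172,70,75,8,"pics/ta.png")
z("pics/top0.png",365,245,70,75,8,"pics/tb.png")
z("pics/scene0.png",185,145,80,75,8,"pics/sa.png")
z("pics/scene0.png",185,220,80,75,8,"pics/sb.png")
E
```

```text
(no output)
```

View pics/ta.png

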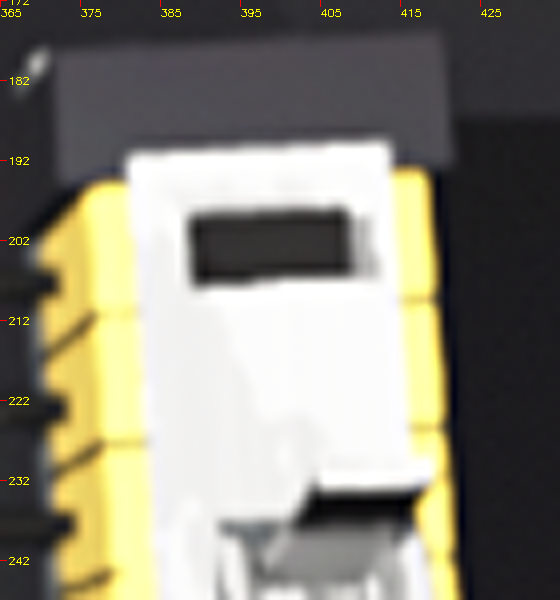

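View pics/tb.png

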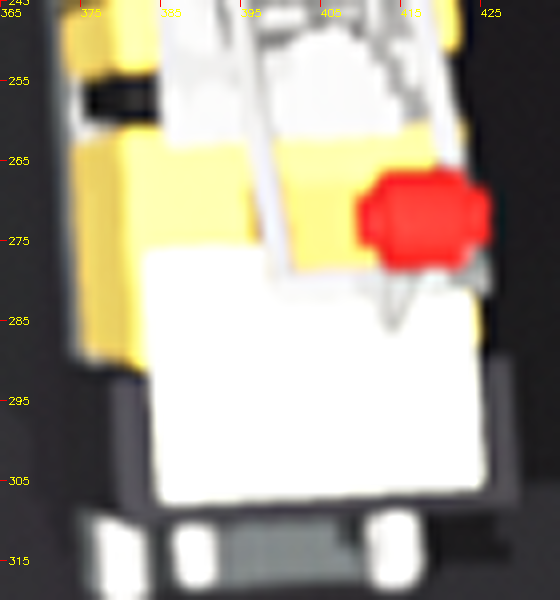

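View pics/sa.png

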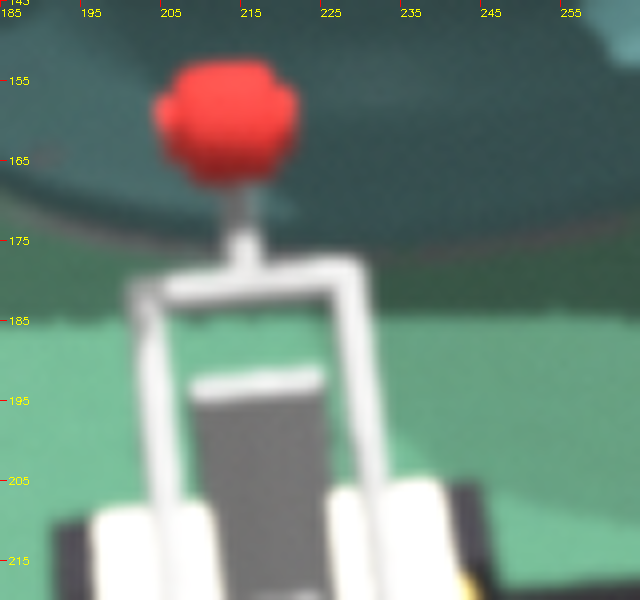

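View pics/sb.png

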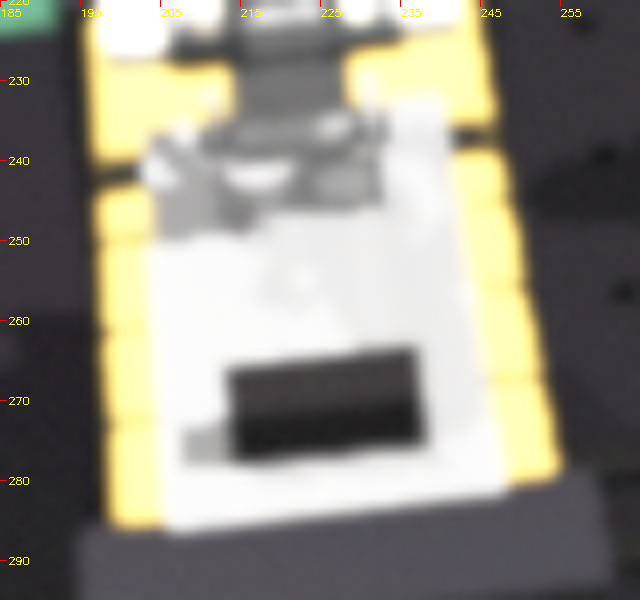

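```bash
cat > h.py <<'E'
import numpy as np
P={}
def cams():
    from rig import env
    return {n:env.camera_params(n) for n in ("scene","top")}
def proj(p,X):
    T=np.linalg.inv(p["cam_to_world"]); c=T[:3,:3]@np.asarray(X)+T[:3,3]
    f=240/np.tan(np.radians(p["vertical_fov"]/2))
    return np.array([p["cx"]+f*c[0]/c[2],p["cy"]+f*c[1]/c[2]])
def cw(c,pt):  # cell->world, mm in
    x,y,th=c[:3]; a=np.array(pt)/1000.
    return np.array([x+np.cos(th)*a[0]-np.sin(th)*a[1],y+np.sin(th)*a[0]+np.cos(th)*a[1],a[2]+(c[3] if len(c)>3 else 0)])
def lev(q,dx,dz): # vector flat-lever coords (x,z) rotated up by q; flat points -x; up positive
    # rotation taking -x to +z
    return np.array([dx*np.cos(q)+dz*np.sin(q), -dx*np.sin(q)+dz*np.cos(q)])
def geom(q,l):
    pin=np.array([0,112.])+lev(q,-23.6,-4.2)
    p=q+l # pitch below level
    d=np.array([np.cos(p),-np.sin(p)]); u=np.array([np.sin(p),np.cos(p)])
    return dict(pin=pin,bar=pin+68.6*d,knob=pin+74.6*d+36*u,end=np.array([0,112.])+lev(q,-75,2),endm=np.array([0,112.])+lev(q,-75,0))
E
cat > fit.py <<'E'
from h import *
from scipy.optimize import least_squares
C=cams()
obs=[("top",(-73,-15,110),(388.7,199)),("top",(-73,15,110),(408.6,198)),("top",(-59,15,110),(408.9,205.8)),("top",(-59,-15,110),(389,207.5)),
("scene",(-59,15,110),(213.2,266.4)),("scene",(-59,-15,110),(236.8,263.7))]
sad=[((46,-30),(383,276)),((92,-30),(385,308)),((92,30),(425.5,306))]
def res(v,full=False):
    c=v[:3]; q,l,h=v[3:6]; off={"top":(0,0),"scene":v[6:8]}
    r=[]
    for n,p,o in obs: r.append(proj(C[n],cw(c,p))-o)
    for p,o in sad: r.append((proj(C["top"],cw(c,(*p,100+h)))-o))
    g=geom(q,l)
    k=g["knob"];b=g["bar"];e=g["endm"]
    r.append(proj(C["top"],cw(c,(k[0],0,k[1])))-(418.2,272.2))
    r.append(proj(C["scene"],cw(c,(k[0],0,k[1])))-(213.6,160))
    r.append(proj(C["scene"],cw(c,(b[0],0,b[1])))-(217,179.5))
    r.append(proj(C["top"],cw(c,(b[0],0,b[1])))-(412,280))
    r.append(proj(C["scene"],cw(c,(e[0],0,e[1])))-(217.3,193))
    r=np.array(r)-0
    for i in [4,5,10,11,13]: r[i]+=v[6:8]
    if full: print(r.round(1))
    return np.r_[r.ravel(),v[6:8]*0.5,(h-4.5)/6]
s=least_squares(res,[0.45,-0.03,3.14,1.6,-1.2,4.5,0,0])
print(s.x,s.cost); res(s.x,True)
print(geom(s.x[3],s.x[4]))
np.save("fit.npy",s.x)
E
python3 fit.py
```

```text
[ 0.54322135 -0.03362998  3.16596642  1.43535193 -1.95773984  7.31768017
  0.84647941 -6.68148117] 14.663028634746903
[[ 0.4  0.4]
 [-0.3  0.4]
 [ 0.   1.6]
 [ 0.6  0.8]
 [-0.3  0.3]
 [ 0.6  0.2]
 [ 0.8  0.7]
 [ 0.6 -1.1]
 [-0.9 -1.1]
 [-1.5 -0.9]
 [ 0.4  1.4]
 [-0.9  0.8]
 [-0.   0.4]
 [-0.1 -1.1]]
{'pin': array([ -7.34825744, 134.81672879]), 'bar': array([ 52.10257433, 169.04476703]), 'knob': array([ 39.34011972, 203.23716022]), 'end': array([ -8.14561632, 186.58316791]), 'endm': array([-10.12729916, 186.31310659])}
```

```bash
sed -i 's/c=v\[:3\];/c=np.r_[v[:3],v[8]];/; s/v\[6:8\]\*0.5/v[6:8]*1.0/; s/4.5,0,0\])/4.5,0,0,0.01])/' fit.py; python3 fit.py
```

```text
[ 0.54288831 -0.03168128  3.16633528  1.39219612 -1.90359977  5.80229721
  0.06581235  0.14084866  0.01107328] 5.368212371074764
[[ 0.3 -0.5]
 [-0.1 -0.4]
 [ 0.2  0.9]
 [ 0.6  0.1]
 [-0.4 -0.4]
 [ 0.8 -0.5]
 [ 0.5  1.1]
 [ 0.4 -0.4]
 [-0.6 -0.5]
 [-1.2 -0.9]
 [ 0.4  0.8]
 [-0.9  0.9]
 [ 0.1  0.3]
 [ 0.1 -0.9]]
{'pin': array([ -8.32578447, 134.47846331]), 'bar': array([ 51.49742301, 168.05142634]), 'knob': array([ 39.11130895, 202.38194015]), 'end': array([-11.3557301, 186.1623044]), 'endm': array([-13.32391677, 185.80699995])}
```

```bash
cat >> h.py <<'E'
V=None
def cell():
    v=np.load("fit.npy"); return np.r_[v[:3],v[8]]
from scipy.optimize import fsolve
def ikbar(x,z,g=(1.75,-1.6)):
    s=fsolve(lambda u: geom(*u)["bar"]-(x,z),g); return s
def ikknob(x,z,g=(1.4,-1.9)):
    s,i,ok,m=fsolve(lambda u: geom(*u)["knob"]-(x,z),g,full_output=1); return s if ok==1 else s*np.nan
def toworld(xz): return cw(cell(),(xz[0],0,xz[1]))
E
python3 - <<'E'
from h import *
v=np.load("fit.npy")
print("knob0",toworld(geom(v[3],v[4])["knob"]), "cellx",np.cos(v[2]),np.sin(v[2]))
for x,z in [(49,103),(49,108),(49,112),(50,108),(57,103),(57,108),(57,112),(58,112),(57,120),(58,128),(58,132),(57,128),(55,140),(52,160)]:
    s=ikbar(x,z); g=geom(*s); print(x,z,"q %.3f pitch %.3f"%(s[0],s.sum()),"knob",g["knob"].round(1),"w",toworld(g["knob"]).round(4),"err",(g["bar"]-(x,z)).round(2))
g=geom(1.85,0)["pin"];print("pin at stop",g)
E
```

```text
knob0 [ 0.50378898 -0.0326489   0.21345522] cellx -0.9996939168434608 -0.02474010157981697
49 103 q 1.166 pitch 0.437 knob [ 69.7 133.1] w [ 0.4732 -0.0334  0.1441] err [ 0. -0.]
49 108 q 1.014 pitch 0.324 knob [ 66.1 140.2] w [ 0.4768 -0.0333  0.1513] err [ 0. -0.]
49 112 q 0.919 pitch 0.239 knob [ 63.3 145.6] w [ 0.4796 -0.0332  0.1566] err [ 0. -0.]
50 108 q 1.090 pitch 0.342 knob [ 67.7 139.9] w [ 0.4752 -0.0334  0.151 ] err [ 0. -0.]
57 103 q 1.610 pitch 0.498 knob [ 79.5 131.8] w [ 0.4635 -0.0336  0.1428] err [ 0. -0.]
57 108 q 1.495 pitch 0.408 knob [ 76.8 138.7] w [ 0.4661 -0.0336  0.1497] err [ 0. -0.]
57 112 q 1.418 pitch 0.337 knob [ 74.6 144. ] w [ 0.4683 -0.0335  0.1551] err [-0.  0.]
58 112 q 1.467 pitch 0.343 knob [ 75.7 143.9] w [ 0.4672 -0.0336  0.155 ] err [-0.  0.]
57 120 q 1.306 pitch 0.201 knob [ 70.1 154.1] w [ 0.4729 -0.0334  0.1652] err [ 0. -0.]
58 128 q 1.300 pitch 0.082 knob [ 66.9 163.4] w [ 0.476  -0.0333  0.1745] err [-0. -0.]
58 132 q 1.290 pitch 0.022 knob [ 64.8 167.9] w [ 0.4781 -0.0333  0.1789] err [-0. -0.]
57 128 q 1.251 pitch 0.074 knob [ 65.6 163.5] w [ 0.4773 -0.0333  0.1745] err [0. 0.]
55 140 q 1.167 pitch -0.116 knob [ 56.8 176.5] w [ 0.4861 -0.0331  0.1875] err [-0. -0.]
52 160 q 1.263 pitch -0.401 knob [ 43.5 195.5] w [ 0.4994 -0.0328  0.2066] err [-0. -0.]
pin at stop [  2.46657397 135.84357383]
```

```bash
python3 -m creep '[[[0,0,0.06],[0,0,5],0.3],[[0.06,-0.05,0.1],[0,0,15],0.3],[[0.09,-0.11,0.1],[0,0,15],0.3],[[0.12,-0.16,0.1],[0,0,15],0.3],[[0.15,-0.22,0.1],[0,0,15],0.3]]' 25
```

```text
clock: 0.72
tcp_pos: [0.284, 0.4093, 0.3161]
eef_rot: [[-1.0, -0.027, 0.0], [-0.027, 1.0, -0.0], [-0.0, -0.0, -1.0]]
wrist_force: [0.7, -0.2, 0.4]
opening: 0.0609
```

```bash
python3 -m creep '[[[0.03,-0.055,0],[0,0,0],0.3],[[0.06,-0.11,0],[0,0,0],0.3],[[0.09,-0.165,0],[0,0,0],0.3],[[0.12,-0.22,0],[0,0,0],0.3],[[0.15,-0.275,0],[0,0,0],0.3]]' && python3 -m creep '[[[0.03,-0.055,0],[0,0,0],0.3],[[0.05,-0.10,0],[0,0,0],0.3],[[0.058,-0.143,0],[0,0,0],0.3],[[0.058,-0.143,0],[0,0,0],0.3]]'; python3 - <<'E'
from rig import env
import cv2
for n in ("scene","top"): cv2.imwrite(f"pics/{n}1.png",env.grab_frame(n)[:,:,::-1])
s=env.observe();print(s["tcp_pos"],s["eef_rot"].round(4) if hasattr(s["eef_rot"],"round") else s["eef_rot"])
E
```

```text
clock: 1.35
tcp_pos: [0.4332, 0.135, 0.3162]
eef_rot: [[-1.0, -0.027, 0.0], [-0.027, 1.0, 0.0], [-0.0, 0.0, -1.0]]
wrist_force: [0.1, 0.9, 0.2]
opening: 0.0612
clock: 1.85
tcp_pos: [0.4908, -0.0092, 0.316]
eef_rot: [[-1.0, -0.022, -0.0], [-0.022, 1.0, -0.001], [0.0, -0.001, -1.0]]
wrist_force: [-0.3, 0.4, 0.2]
opening: 0.0614
[ 0.49051561 -0.0059034   0.31593448] [[-9.996e-01 -2.650e-02 -5.000e-04]
 [-2.650e-02  9.996e-01 -0.000e+00]
 [ 5.000e-04 -0.000e+00 -1.000e+00]]
```

View pics/scene1.png

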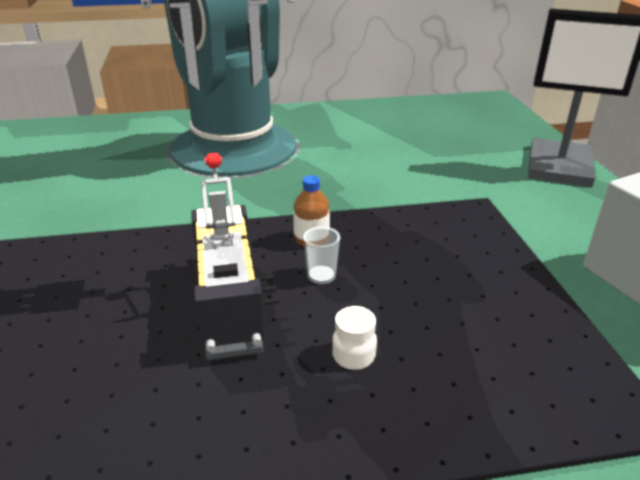

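The scene view shows the open fingers above and behind the grip, at (190–255, 80), with the grip at (213,160) still untouched.

```bash
python3 -m creep '[[[0,0,0],[0,0,0],0.3],[[0,0,0],[0,0,0],0.3]]'; python3 - <<'E'
from h import *
from rig import env
C=cams(); t=env.observe()["tcp_pos"]; print(t, proj(C["scene"],t), proj(C["top"],t))
E
```

```text
clock: 2.2
tcp_pos: [0.4906, -0.0052, 0.3161]
eef_rot: [[-1.0, -0.028, -0.0], [-0.028, 1.0, 0.0], [0.0, 0.0, -1.0]]
wrist_force: [-0.4, 0.7, 0.1]
opening: 0.0613
[ 0.49057027 -0.00520589  0.31614484] [228.44355252  76.07969295] [413.34690991 283.59654205]
```

```bash
python3 -m creep '[[[0.013,-0.0275,0],[0,0,0],0.3],[[0.013,-0.0275,-0.04],[0,0,0],0.3],[[0.013,-0.0275,-0.06],[0,0,0],0.3],[[0.013,-0.0275,-0.06],[0,0,0],0.3]]'; python3 - <<'E'
from rig import env
import cv2
from h import *
C=cams(); t=env.observe()["tcp_pos"]; print(t)
for n in ("scene","top"):
    I=env.grab_frame(n)[:,:,::-1]; u=proj(C[n],t); print(n,u)
    x,y=u.astype(int); a=I[y-50:y+90 if n=="scene" else y+50,x-60:x+60]; cv2.imwrite(f"pics/{n}2.png",cv2.resize(a,None,fx=4,fy=4,interpolation=cv2.INTER_CUBIC))
E
```

```text
clock: 2.7
tcp_pos: [0.5031, -0.0331, 0.2553]
eef_rot: [[-1.0, -0.028, -0.002], [-0.028, 1.0, -0.0], [0.002, -0.0, -1.0]]
wrist_force: [-0.7, 0.0, 0.4]
opening: 0.0611
[ 0.50308066 -0.03312409  0.25530598]
scene [210.16290809 129.53488879]
top [424.84879669 271.81918329]
```

View pics/scene2.png

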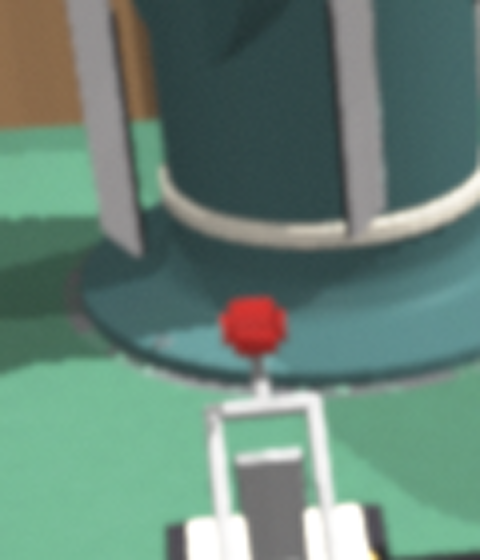

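View pics/top2.png

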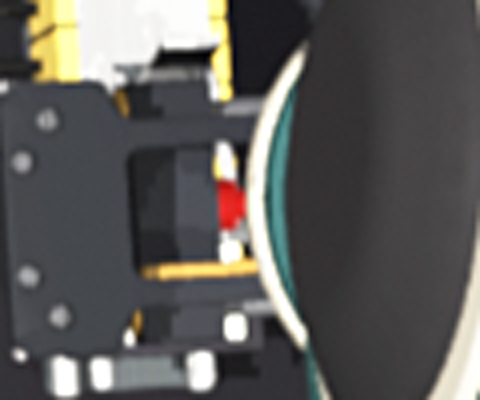

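The fingers straddle the red grip (crop x 140 and 350, grip at 255). From above, the hand hides most of it. Next I'll descend and close.

```bash
python3 -m creep '[[[0.0005,0.0005,-0.03],[0,0,0],0.3],[[0.0005,0.0005,-0.042],[0,0,0],0.3],[[0.0005,0.0005,-0.042],[0,0,0],0.3]]'; python3 -m creep '[[[0,0,0],[0,0,0],-0.3],[[0,0,0],[0,0,0],-0.45],[[0,0,0],[0,0,0],-0.52]]' 15;
```

```text
clock: 3.18
tcp_pos: [0.5042, -0.033, 0.2144]
eef_rot: [[-1.0, -0.027, -0.0], [-0.027, 1.0, -0.0], [0.0, -0.0, -1.0]]
wrist_force: [-0.5, -0.1, 0.4]
opening: 0.0611
clock: 3.55
tcp_pos: [0.5044, -0.033, 0.2146]
eef_rot: [[-1.0, -0.027, 0.001], [-0.027, 1.0, 0.0], [-0.001, 0.0, -1.0]]
wrist_force: [0.2, -0.6, 0.5]
opening: 0.0342
```

```bash
python3 - <<'E'
from rig import env
import cv2
from h import *
C=cams(); t=env.observe()["tcp_pos"]; print(t)
for n in ("scene",):
    I=env.grab_frame(n)[:,:,::-1]; u=proj(C[n],t); print(n,u)
    x,y=u.astype(int); a=I[y-50:y+70,x-60:x+60]; cv2.imwrite(f"pics/{n}3.png",cv2.resize(a,None,fx=4,fy=4,interpolation=cv2.INTER_CUBIC))
E
```

```text
[ 0.50438171 -0.03301863  0.21459844]
scene [213.54488073 160.09344218]
```

View pics/scene3.png

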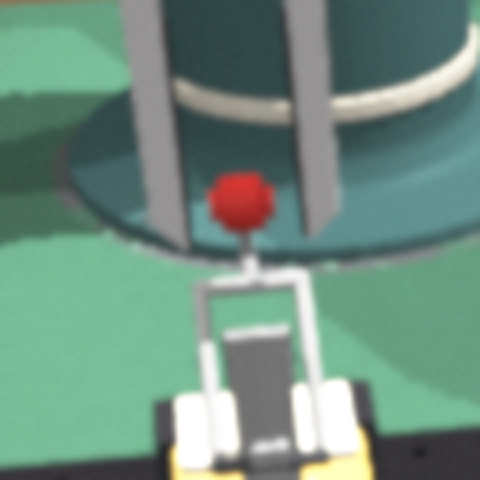

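The grip sits centred between the pads, at crop (243,200), where the TCP projects. I'll close on it.

```bash
python3 -m creep '[[[0,0,0],[0,0,0],-1],[[0,0,0],[0,0,0],-1],[[0,0,0],[0,0,0],-1],[[0,0,0],[0,0,0],-1]]' 25; python3 - <<'E'
from h import *
v=np.load("fit.npy"); th=v[2]
for x,z in [(52,160),(56,150),(60,142),(62,135),(61,130),(60,124),(60,120),(59,115),(59,112),(59,108),(59.,103)]:
    s=ikbar(x,z); g=geom(*s); print(x,z,"q %.3f pitch %.3f"%(s[0],s.sum()),"knob",g["knob"].round(1),"w",toworld(g["knob"]).round(4))
E
```

```text
clock: 4.1
tcp_pos: [0.5041, -0.0333, 0.2142]
eef_rot: [[-1.0, -0.027, -0.0], [-0.027, 1.0, -0.0], [0.0, -0.0, -1.0]]
wrist_force: [-1.8, -4.9, 2.8]
opening: 0.0196
52 160 q 1.263 pitch -0.401 knob [ 43.5 195.5] w [ 0.4994 -0.0328  0.2066]
56 150 q 1.289 pitch -0.243 knob [ 53.2 186.4] w [ 0.4897 -0.033   0.1975]
60 142 q 1.398 pitch -0.109 knob [ 62.  178.4] w [ 0.4809 -0.0332  0.1895]
62 135 q 1.468 pitch 0.001 knob [ 68. 171.] w [ 0.4749 -0.0334  0.1821]
61 130 q 1.432 pitch 0.070 knob [ 69.5 165.5] w [ 0.4734 -0.0334  0.1766]
60 124 q 1.417 pitch 0.156 knob [ 71.5 158.6] w [ 0.4714 -0.0335  0.1697]
60 120 q 1.453 pitch 0.220 knob [ 73.7 153.8] w [ 0.4692 -0.0335  0.1649]
59 115 q 1.468 pitch 0.296 knob [ 75.3 147.7] w [ 0.4677 -0.0335  0.1587]
59 112 q 1.515 pitch 0.347 knob [ 76.9 143.8] w [ 0.466  -0.0336  0.1549]
59 108 q 1.589 pitch 0.415 knob [ 79.  138.5] w [ 0.4639 -0.0336  0.1496]
59.0 103 q 1.698 pitch 0.501 knob [ 81.6 131.7] w [ 0.4614 -0.0337  0.1428]
```

```bash
python3 -m creep '[[[-0.0045,-0.0001,-0.007],[0,0,0],-1],[[-0.009,-0.0002,-0.0115],[0,0,0],-1],[[-0.014,-0.0003,-0.016],[0,0,0],-1],[[-0.0185,-0.0005,-0.020],[0,0,0],-1],[[-0.0185,-0.0005,-0.020],[0,0,0],-1]]'; python3 -m creep '[[[-0.0045,-0.0001,-0.004],[0,0,0],-1],[[-0.0075,-0.0002,-0.0075],[0,0,0],-1],[[-0.0105,-0.0003,-0.0115],[0,0,0],-1],[[-0.0105,-0.0003,-0.0115],[0,0,0],-1]]'; python3 - <<'E'
from rig import env
import cv2
from h import *
C=cams(); t=np.array(env.observe()["tcp_pos"]); print(t)
c=cell(); d=(t-c[[0,1,3]]*[1,1,1]); print("knob cell", -d[0]*1000*.9997-d[1]*24.7, d[2]*1000)
I=env.grab_frame("scene")[:,:,::-1]; a=I[130:250,160:280]; cv2.imwrite("pics/s4.png",cv2.resize(a,None,fx=4.5,fy=4.5,interpolation=cv2.INTER_CUBIC))
E
```

```text
clock: 4.72
tcp_pos: [0.4863, -0.0338, 0.1941]
eef_rot: [[-1.0, -0.027, 0.002], [-0.027, 1.0, -0.001], [-0.002, -0.001, -1.0]]
wrist_force: [4.7, -6.7, -1.4]
opening: 0.0192
clock: 5.22
tcp_pos: [0.4761, -0.0341, 0.1828]
eef_rot: [[-1.0, -0.027, 0.002], [-0.027, 1.0, -0.001], [-0.002, -0.001, -1.0]]
wrist_force: [5.4, -6.3, -2.0]
opening: 0.0196
[ 0.47605139 -0.03411352  0.1827748 ]
knob cell 66.87695196474041 171.70151784806984
```

View pics/s4.png

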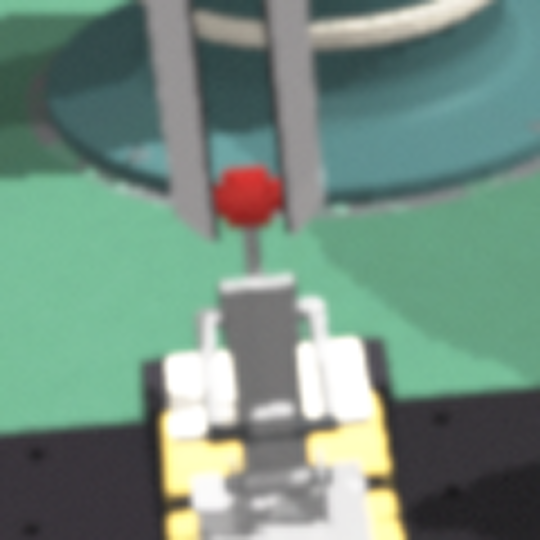

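```bash
cat > st.py <<'E'
from rig import env
from h import *
t=np.array(env.observe()["tcp_pos"]); c=cell(); d=t-np.r_[c[:2],c[3]]
k=np.array([-(d[0]*.9997+d[1]*.0247)*1000+0.3, d[2]*1000-0.7])
s=ikknob(*k,g=(1.5,-1.3)); g=geom(*s)
print("knob",k.round(1),"q %.3f pitch %.3f"%(s[0],s.sum()),"bar",g["bar"].round(1),"F",np.round(env.observe()["wrist_force"],1))
E
python3 st.py; python3 -m creep '[[[-0.0015,-0.0005,-0.004],[0,0,0],-1],[[-0.003,-0.0005,-0.0085],[0,0,0],-1],[[-0.0045,-0.0005,-0.0125],[0,0,0],-1],[[-0.0055,-0.0005,-0.016],[0,0,0],-1],[[-0.0055,-0.0005,-0.016],[0,0,0],-1]]'; python3 st.py
```

```text
knob [ 67.1 171.1] q 1.435 pitch -0.003 bar [ 61.2 135.1] F [ 4.8 -5.3 -1.8]
clock: 5.9
tcp_pos: [0.4697, -0.0344, 0.1663]
eef_rot: [[-1.0, -0.027, 0.0], [-0.027, 1.0, -0.0], [-0.0, -0.0, -1.0]]
wrist_force: [2.9, -4.7, 0.2]
opening: 0.0193
knob [ 73.5 154.6] q 1.453 pitch 0.210 bar [ 60.1 120.6] F [ 2.9 -4.7  0.2]
```

```bash
python3 -m creep '[[[-0.001,0,-0.0025],[0,0,0],-1],[[-0.002,0,-0.005],[0,0,0],-1],[[-0.0032,0,-0.0075],[0,0,0],-1],[[-0.0032,0,-0.0075],[0,0,0],-1]]'; python3 st.py
```

```text
clock: 6.4
tcp_pos: [0.4674, -0.0345, 0.1593]
eef_rot: [[-1.0, -0.027, 0.002], [-0.027, 1.0, -0.0], [-0.002, -0.0, -1.0]]
wrist_force: [6.4, -5.9, 0.3]
opening: 0.0196
knob [ 75.8 147.5] q 1.491 pitch 0.301 bar [ 59.5 114.9] F [ 6.4 -5.9  0.3]
```

```bash
for i in 1; do :; done; python3 -m creep '[[[-0.0003,0,-0.0005],[0,0,0],-1],[[-0.0004,0,-0.0009],[0,0,0],-1]]'; python3 st.py;  python3 -m creep '[[[-0.0003,0,-0.0005],[0,0,0],-1],[[-0.0003,0,-0.0005],[0,0,0],-1]]'; python3 st.py
```

```text
clock: 6.65
tcp_pos: [0.4672, -0.0345, 0.1585]
eef_rot: [[-1.0, -0.027, 0.003], [-0.027, 1.0, -0.0], [-0.003, -0.0, -1.0]]
wrist_force: [8.0, -4.2, 1.2]
opening: 0.0192
knob [ 76.  146.8] q 1.492 pitch 0.310 bar [ 59.3 114.3] F [ 8.  -4.2  1.2]
clock: 6.9
tcp_pos: [0.4669, -0.0345, 0.158]
eef_rot: [[-1.0, -0.027, 0.003], [-0.027, 1.0, -0.0], [-0.003, -0.0, -1.0]]
wrist_force: [8.8, -5.6, -0.2]
opening: 0.0196
knob [ 76.3 146.3] q 1.502 pitch 0.316 bar [ 59.4 113.9] F [ 8.8 -5.6 -0.2]
```

```bash
 python3 -m creep '[[[-0.0003,0,-0.0005],[0,0,0],-1],[[-0.0003,0,-0.0006],[0,0,0],-1]]'; python3 st.py
```

```text
clock: 7.15
tcp_pos: [0.4666, -0.0345, 0.1575]
eef_rot: [[-1.0, -0.027, 0.003], [-0.027, 1.0, -0.0], [-0.003, -0.0, -1.0]]
wrist_force: [8.3, -5.1, 0.7]
opening: 0.0197
knob [ 76.6 145.7] q 1.511 pitch 0.324 bar [ 59.4 113.5] F [ 8.3 -5.1  0.7]
```

```bash
 python3 -m creep '[[[-0.0002,0,-0.0004],[0,0,0],-1],[[-0.0003,0,-0.0008],[0,0,0],-1]]'; python3 st.py
```

```text
clock: 7.4
tcp_pos: [0.4664, -0.0344, 0.1567]
eef_rot: [[-1.0, -0.027, 0.003], [-0.027, 1.0, -0.0], [-0.003, -0.0, -1.0]]
wrist_force: [8.7, -5.3, 1.7]
opening: 0.0189
knob [ 76.9 144.9] q 1.519 pitch 0.334 bar [ 59.4 112.9] F [ 8.7 -5.3  1.7]
```

```bash
 python3 -m creep '[[[-0.0002,0,-0.0004],[0,0,0],-1],[[-0.0003,0,-0.0008],[0,0,0],-1]]'; python3 st.py
```

```text
clock: 7.65
tcp_pos: [0.4661, -0.0345, 0.1559]
eef_rot: [[-1.0, -0.027, 0.003], [-0.027, 1.0, -0.0], [-0.003, -0.001, -1.0]]
wrist_force: [8.3, -5.5, 1.0]
opening: 0.0194
knob [ 77.1 144.1] q 1.527 pitch 0.344 bar [ 59.3 112.2] F [ 8.3 -5.5  1. ]
```

```bash
 python3 -m creep '[[[-0.0002,0,-0.0004],[0,0,0],-1],[[-0.0003,0,-0.0008],[0,0,0],-1]]'; python3 st.py
```

```text
clock: 7.9
tcp_pos: [0.4658, -0.0345, 0.1551]
eef_rot: [[-1.0, -0.027, 0.003], [-0.027, 1.0, -0.0], [-0.003, -0.0, -1.0]]
wrist_force: [7.7, -5.2, 1.9]
opening: 0.0195
knob [ 77.4 143.3] q 1.536 pitch 0.355 bar [ 59.3 111.6] F [ 7.7 -5.2  1.9]
```

```bash
 python3 -m creep '[[[-0.0002,0,-0.0005],[0,0,0],-1],[[-0.0004,0,-0.0009],[0,0,0],-1]]'; python3 st.py
```

```text
clock: 8.15
tcp_pos: [0.4654, -0.0345, 0.1542]
eef_rot: [[-1.0, -0.027, 0.003], [-0.027, 1.0, -0.0], [-0.003, -0.001, -1.0]]
wrist_force: [6.5, -4.5, 0.7]
opening: 0.0199
knob [ 77.8 142.4] q 1.549 pitch 0.366 bar [ 59.3 110.9] F [ 6.5 -4.5  0.7]
```

```bash
 python3 -m creep '[[[-0.0002,0,-0.0005],[0,0,0],-1],[[-0.0004,0,-0.0009],[0,0,0],-1]]'; python3 st.py
```

```text
clock: 8.4
tcp_pos: [0.465, -0.0345, 0.1533]
eef_rot: [[-1.0, -0.027, 0.003], [-0.027, 1.0, -0.0], [-0.003, -0.001, -1.0]]
wrist_force: [7.8, -5.5, 1.6]
opening: 0.0197
knob [ 78.2 141.5] q 1.562 pitch 0.378 bar [ 59.4 110.3] F [ 7.8 -5.5  1.6]
```

```bash
 python3 -m creep '[[[-0.0002,0,-0.0005],[0,0,0],-1],[[-0.0004,0,-0.0009],[0,0,0],-1]]'; python3 st.py
```

```text
clock: 8.65
tcp_pos: [0.4646, -0.0345, 0.1524]
eef_rot: [[-1.0, -0.027, 0.003], [-0.027, 1.0, -0.0], [-0.003, -0.001, -1.0]]
wrist_force: [8.2, -4.9, 0.8]
opening: 0.0195
knob [ 78.6 140.6] q 1.576 pitch 0.389 bar [ 59.4 109.6] F [ 8.2 -4.9  0.8]
```

```bash
 python3 -m creep '[[[-0.0002,0,-0.0005],[0,0,0],-1],[[-0.0004,0,-0.0009],[0,0,0],-1]]'; python3 st.py
```

```text
clock: 8.9
tcp_pos: [0.4642, -0.0345, 0.1515]
eef_rot: [[-1.0, -0.027, 0.003], [-0.027, 1.0, -0.0], [-0.003, -0.001, -1.0]]
wrist_force: [9.2, -4.2, 1.0]
opening: 0.0195
knob [ 79.  139.7] q 1.590 pitch 0.401 bar [ 59.4 108.9] F [ 9.2 -4.2  1. ]
```

```bash
 python3 -m creep '[[[-0.0002,0,-0.0005],[0,0,0],-1],[[-0.0004,0,-0.0009],[0,0,0],-1]]'; python3 st.py
```

```text
clock: 9.15
tcp_pos: [0.4639, -0.0345, 0.1506]
eef_rot: [[-1.0, -0.027, 0.003], [-0.027, 1.0, -0.0], [-0.003, -0.001, -1.0]]
wrist_force: [7.8, -5.5, 0.9]
opening: 0.0193
knob [ 79.3 138.9] q 1.602 pitch 0.412 bar [ 59.4 108.3] F [ 7.8 -5.5  0.9]
```

```bash
 python3 -m creep '[[[-0.0002,0,-0.0005],[0,0,0],-1],[[-0.0004,0,-0.0009],[0,0,0],-1]]'; python3 st.py
```

```text
clock: 9.4
tcp_pos: [0.4635, -0.0345, 0.1497]
eef_rot: [[-1.0, -0.027, 0.003], [-0.027, 1.0, -0.0], [-0.003, -0.001, -1.0]]
wrist_force: [8.8, -5.9, 1.1]
opening: 0.0188
knob [ 79.7 138. ] q 1.618 pitch 0.423 bar [ 59.5 107.6] F [ 8.8 -5.9  1.1]
```

```bash
 python3 -m creep '[[[-0.0002,0,-0.0005],[0,0,0],-1],[[-0.0004,0,-0.0009],[0,0,0],-1]]'; python3 st.py
```

```text
clock: 9.65
tcp_pos: [0.4632, -0.0345, 0.1489]
eef_rot: [[-1.0, -0.027, 0.003], [-0.027, 1.0, -0.0], [-0.003, -0.001, -1.0]]
wrist_force: [9.1, -5.5, 2.0]
opening: 0.0194
knob [ 80.1 137.1] q 1.632 pitch 0.434 bar [ 59.5 107. ] F [ 9.1 -5.5  2. ]
```

```bash
 python3 -m creep '[[[-0.0002,0,-0.0005],[0,0,0],-1],[[-0.0004,0,-0.0009],[0,0,0],-1]]'; python3 st.py
```

```text
clock: 9.9
tcp_pos: [0.4628, -0.0345, 0.148]
eef_rot: [[-1.0, -0.027, 0.003], [-0.027, 1.0, -0.0], [-0.003, -0.001, -1.0]]
wrist_force: [6.5, -5.3, 2.7]
opening: 0.0194
knob [ 80.5 136.2] q 1.648 pitch 0.445 bar [ 59.5 106.3] F [ 6.5 -5.3  2.7]
```

```bash
 python3 -m creep '[[[-0.0001,0,-0.0003],[0,0,0],-1],[[-0.0002,0,-0.0006],[0,0,0],-1]]'; python3 st.py
```

```text
clock: 10.15
tcp_pos: [0.4626, -0.0346, 0.1476]
eef_rot: [[-1.0, -0.027, 0.003], [-0.027, 1.0, -0.0], [-0.003, -0.0, -1.0]]
wrist_force: [5.6, -5.7, 9.0]
opening: 0.0195
knob [ 80.6 135.8] q 1.654 pitch 0.450 bar [ 59.5 106. ] F [ 5.6 -5.7  9. ]
```

```bash
 python3 -m creep '[[[-0.0001,0,-0.0003],[0,0,0],-1],[[-0.0002,0,-0.0005],[0,0,0],-1]]'; python3 st.py
```

```text
clock: 10.4
tcp_pos: [0.4625, -0.0345, 0.1472]
eef_rot: [[-1.0, -0.027, 0.003], [-0.027, 1.0, -0.0], [-0.003, -0.0, -1.0]]
wrist_force: [4.9, -5.1, 11.7]
opening: 0.0191
knob [ 80.8 135.5] q 1.660 pitch 0.455 bar [ 59.6 105.8] F [ 4.9 -5.1 11.7]
```

```bash
python3 - <<'E'
from h import *
k0=geom(*ikbar(59.6,105.8,(1.66,-1.2)))["knob"]
for x in (58,56,54,52,50,49,48.5):
    s=ikbar(x,105.9,(1.5,-1.1)); print(x,"q %.2f"%s[0],(geom(*s)["knob"]-k0).round(2))
E
python3 -m creep '[[[0.001,0,0.0004],[0,0,0],-1],[[0.0022,0.0001,0.0006],[0,0,0],-1]]'; python3 st.py
```

```text
58 q 1.59 [-1.75  0.21]
56 q 1.49 [-3.98  0.37]
54 q 1.39 [-6.34  0.61]
52 q 1.28 [-8.87  0.96]
50 q 1.15 [-11.64   1.45]
49 q 1.07 [-13.15   1.76]
48.5 q 1.03 [-13.95   1.94]
clock: 10.65
tcp_pos: [0.4628, -0.0345, 0.1472]
eef_rot: [[-1.0, -0.027, -0.001], [-0.027, 1.0, -0.0], [0.001, -0.0, -1.0]]
wrist_force: [-10.2, -6.5, 14.0]
opening: 0.0193
knob [ 80.5 135.4] q 1.649 pitch 0.455 bar [ 59.3 105.7] F [-10.2  -6.5  14. ]
```

```bash
python3 -m creep '[[[0.0005,0,0.0006],[0,0,0],-1],[[0.0015,0,0.0008],[0,0,0],-1]]'; python3 st.py
```

```text
clock: 10.9
tcp_pos: [0.463, -0.0345, 0.1474]
eef_rot: [[-1.0, -0.027, -0.003], [-0.027, 1.0, 0.0], [0.003, 0.0, -1.0]]
wrist_force: [-11.3, -6.4, 9.5]
opening: 0.0192
knob [ 80.2 135.6] q 1.639 pitch 0.452 bar [ 59.1 105.9] F [-11.3  -6.4   9.5]
```

```bash
python3 -m creep '[[[0.0005,0,0.0002],[0,0,0],-1],[[0.0015,0,0.0005],[0,0,0],-1]]'; python3 st.py
```

```text
clock: 11.15
tcp_pos: [0.4636, -0.0345, 0.1475]
eef_rot: [[-1.0, -0.026, -0.005], [-0.026, 1.0, 0.0], [0.005, 0.0, -1.0]]
wrist_force: [-13.9, -5.3, 8.8]
opening: 0.0192
knob [ 79.6 135.7] q 1.611 pitch 0.450 bar [ 58.5 105.9] F [-13.9  -5.3   8.8]
```

```bash
python3 -m creep '[[[0.001,0,0.0003],[0,0,0],-1],[[0.002,0,0.0005],[0,0,0],-1],[[0.002,0,0.0005],[0,0,0],-1]]'; python3 st.py
```

```text
clock: 11.52
tcp_pos: [0.4658, -0.0345, 0.1479]
eef_rot: [[-1.0, -0.026, -0.005], [-0.026, 1.0, -0.0], [0.005, 0.0, -1.0]]
wrist_force: [-12.0, -5.7, 6.9]
opening: 0.0193
knob [ 77.5 136.2] q 1.521 pitch 0.440 bar [ 56.7 106.1] F [-12.   -5.7   6.9]
```

```bash
python3 -m creep '[[[0.001,0,0.0001],[0,0,0],-1],[[0.002,0,0.0002],[0,0,0],-1],[[0.003,0.0001,0.0003],[0,0,0],-1],[[0.003,0.0001,0.0003],[0,0,0],-1]]'; python3 st.py
```

```text
clock: 12.02
tcp_pos: [0.4686, -0.0344, 0.1482]
eef_rot: [[-1.0, -0.027, -0.006], [-0.027, 1.0, -0.0], [0.006, 0.0, -1.0]]
wrist_force: [-14.1, -5.7, 8.2]
opening: 0.0194
knob [ 74.7 136.4] q 1.401 pitch 0.427 bar [ 54.3 106.2] F [-14.1  -5.7   8.2]
```

```bash
python3 -m creep '[[[0.001,0,0.0001],[0,0,0],-1],[[0.002,0,0.0003],[0,0,0],-1],[[0.003,0.0001,0.0005],[0,0,0],-1],[[0.003,0.0001,0.0005],[0,0,0],-1]]'; python3 st.py
```

```text
clock: 12.52
tcp_pos: [0.4711, -0.0344, 0.1486]
eef_rot: [[-1.0, -0.026, -0.006], [-0.026, 1.0, 0.0], [0.006, 0.0, -1.0]]
wrist_force: [-17.7, -5.8, 12.6]
opening: 0.0195
knob [ 72.1 136.9] q 1.287 pitch 0.409 bar [ 52.3 106.2] F [-17.7  -5.8  12.6]
```

```bash
python3 -m creep '[[[0.0005,0,0.0004],[0,0,0],-1],[[0.001,0,0.0008],[0,0,0],-1],[[0.002,0,0.001],[0,0,0],-1]]'; python3 st.py
```

```text
clock: 12.9
tcp_pos: [0.4723, -0.0343, 0.1492]
eef_rot: [[-1.0, -0.026, -0.008], [-0.026, 1.0, 0.0], [0.008, 0.0, -1.0]]
wrist_force: [-21.8, -4.8, 10.0]
opening: 0.0195
knob [ 71.  137.4] q 1.235 pitch 0.395 bar [ 51.6 106.5] F [-21.8  -4.8  10. ]
```

```bash
python3 -m creep '[[[0.0007,0,0.0003],[0,0,0],-1],[[0.0015,0,0.0005],[0,0,0],-1],[[0.0015,0,0.0005],[0,0,0],-1]]'; python3 st.py
python3 - <<'E'
from rig import env
import cv2
from h import *
I=env.grab_frame("scene")[:,:,::-1]; a=I[150:260,170:280]; cv2.imwrite("pics/s5.png",cv2.resize(a,None,fx=5,fy=5,interpolation=cv2.INTER_CUBIC))
I=env.grab_frame("top")[:,:,::-1]; a=I[180:320,350:490]; cv2.imwrite("pics/t5.png",cv2.resize(a,None,fx=4,fy=4,interpolation=cv2.INTER_CUBIC))
E
```

```text
clock: 13.28
tcp_pos: [0.4732, -0.0343, 0.1495]
eef_rot: [[-1.0, -0.026, -0.01], [-0.026, 1.0, 0.0], [0.009, 0.0, -1.0]]
wrist_force: [-23.9, -5.0, 10.9]
opening: 0.0193
knob [ 70.  137.7] q 1.190 pitch 0.385 bar [ 50.9 106.6] F [-23.9  -5.   10.9]
```

View pics/s5.png

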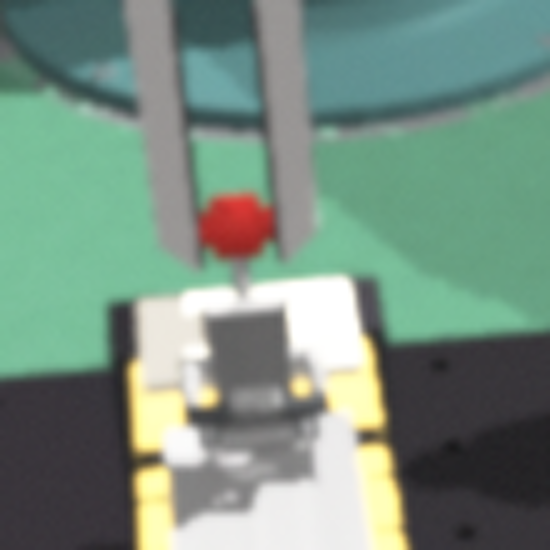

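View pics/t5.png

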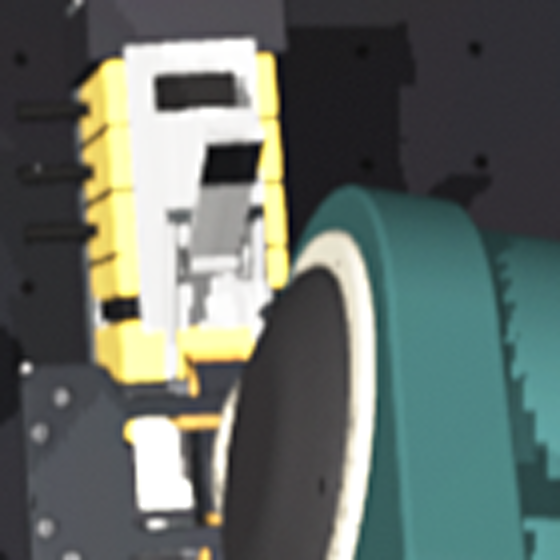

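The grip is held at (217,195) in the scene view. The lever end's top edge is at about (219,212), and from above the loop is down on the white saddle. I'll compare the lever end with what the model predicts.

```bash
python3 - <<'E'
from h import *
C=cams(); c=cell()
for q in (0.8,0.9,1.0,1.1,1.19,1.3,1.4):
    e=geom(q,0)["end"]; m=geom(q,0)["endm"]
    print(q,[proj(C[n],cw(c,(p[0],0,p[1]))).round(1) for p in (e,2*m-e) for n in ("scene","top")])
E
```

```text
0.8 [array([220.5, 221.1]), array([407.2, 207.6]), array([220.8, 224.4]), array([406.7, 205.8])]
0.9 [array([219.8, 215.1]), array([408.2, 211.2]), array([220.2, 218.3]), array([407.7, 209.2])]
1.0 [array([219.2, 209.4]), array([409.1, 215.3]), array([219.5, 212.4]), array([408.6, 213. ])]
1.1 [array([218.6, 204. ]), array([409.9, 219.7]), array([218.9, 206.9]), array([409.5, 217.3])]
1.19 [array([218.1, 199.6]), array([410.6, 224. ]), array([218.4, 202.2]), array([410.2, 221.4])]
1.3 [array([217.6, 194.6]), array([411.4, 229.5]), array([217.8, 196.9]), array([411. , 226.8])]
1.4 [array([217.2, 190.6]), array([412. , 234.8]), array([217.4, 192.7]), array([411.7, 232. ])]
```

```bash
python3 -m creep '[[[0,0,0.0003],[0,0,0],-1],[[-0.0008,0,0.0006],[0,0,0],-1],[[-0.0008,0,0.0006],[0,0,0],-1]]'; python3 st.py
```

```text
clock: 13.75
tcp_pos: [0.4732, -0.0343, 0.1501]
eef_rot: [[-1.0, -0.026, -0.008], [-0.026, 1.0, -0.0], [0.008, 0.0, -1.0]]
wrist_force: [-16.3, -5.5, -0.7]
opening: 0.0193
knob [ 70.1 138.3] q 1.195 pitch 0.379 bar [ 51.2 107.1] F [-16.3  -5.5  -0.7]
```

```bash
python3 -m creep '[[[0,0,0],[0,0,0],-0.5],[[0,0,0],[0,0,0],-0.1],[[0,0,0],[0,0,0],-0.1],[[0,0,0],[0,0,0],-0.1]]'; python3 st.py
python3 - <<'E'
from rig import env
import cv2
I=env.grab_frame("scene")[:,:,::-1]; a=I[150:260,170:280]; cv2.imwrite("pics/s6.png",cv2.resize(a,None,fx=5,fy=5,interpolation=cv2.INTER_CUBIC))
E
```

```text
clock: 14.25
tcp_pos: [0.477, -0.0339, 0.1518]
eef_rot: [[-1.0, -0.027, 0.0], [-0.027, 1.0, 0.0], [-0.0, 0.0, -1.0]]
wrist_force: [-0.1, -0.6, 0.9]
opening: 0.0421
knob [ 66.2 140. ] q 1.018 pitch 0.327 bar [ 49.  107.9] F [-0.1 -0.6  0.9]
```

View pics/s6.png

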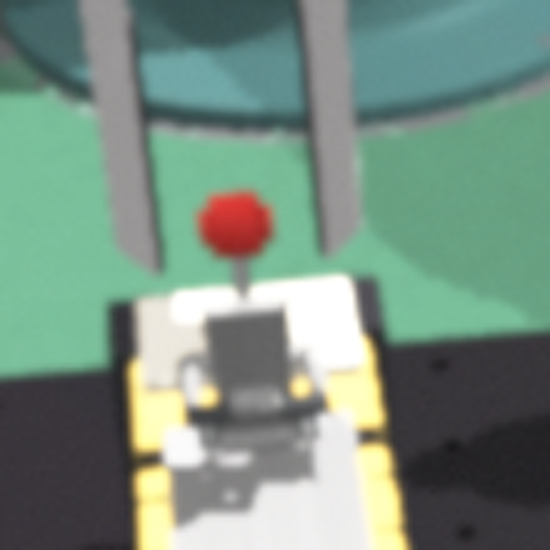

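The fingers are open, and the grip (217,195) and lever end (219,211) have stayed put. I'll lift, close the fingers and go over to the lever.

```bash
python3 -m creep '[[[0,0,0.055],[0,0,0],-0.1],[[0,0,0.09],[0,0,0],-0.1],[[0.04,0.001,0.09],[0,0,0],-1],[[0.082,0.0025,0.09],[0,0,0],-1],[[0.082,0.0025,0.09],[0,0,0],-1]]' 25; python3 -m creep '[[[0,0,0],[0,0,0],-1],[[0,0,0],[0,0,0],-1]]'
python3 - <<'E'
from rig import env
import cv2
I=env.grab_frame("scene")[:,:,::-1]; a=I[100:260,150:290]; cv2.imwrite("pics/s7.png",cv2.resize(a,None,fx=4,fy=4,interpolation=cv2.INTER_CUBIC))
E
```

```text
clock: 14.92
tcp_pos: [0.5605, -0.0312, 0.2411]
eef_rot: [[-1.0, -0.028, -0.0], [-0.028, 1.0, -0.001], [0.0, -0.001, -1.0]]
wrist_force: [-0.8, -1.1, -0.4]
opening: 0.0158
clock: 15.18
tcp_pos: [0.5583, -0.0316, 0.242]
eef_rot: [[-1.0, -0.027, 0.0], [-0.027, 1.0, 0.0], [-0.0, 0.0, -1.0]]
wrist_force: [-0.2, 0.5, -0.3]
opening: 0.001
```

View pics/s7.png

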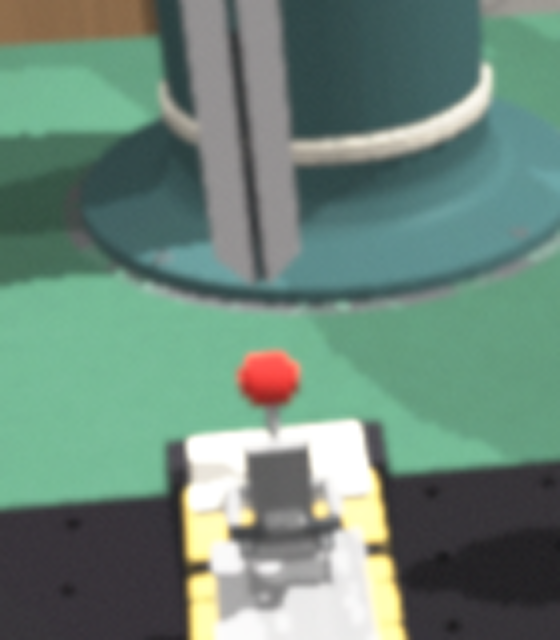

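The closed fingertips hang at crop (262,280), in line with the lever (280,455) and clear of the grip. Next come the waypoints for pushing the lever.

```bash
python3 - <<'E'
from h import *
c=cell()
for q,r in [(1.05,64),(1.0,64),(.9,65),(.8,66),(.7,67),(.6,68),(.5,69),(.4,70),(.3,71),(.25,71),(.2,71),(.15,71),(.1,71),(.05,71),(0,71)]:
    p=np.array([0,112])+lev(q,-r,2); w=cw(c,(p[0]+8,0,p[1]+11)); print(q,r,w.round(4))
E
python3 -m creep '[[[0,0,-0.03],[0,0,0],-1],[[0,0,-0.053],[0,0,0],-1],[[0.004,0,-0.053],[0,0,0],-1],[[0.004,0,-0.053],[0,0,0],-1]]'
```

```text
1.05 64 [ 0.565  -0.0311  0.1906]
1.0 64 [ 0.5678 -0.0311  0.189 ]
0.9 65 [ 0.5737 -0.0309  0.1862]
0.8 66 [ 0.5794 -0.0308  0.1828]
0.7 67 [ 0.5848 -0.0306  0.1788]
0.6 68 [ 0.5899 -0.0305  0.1741]
0.5 69 [ 0.5945 -0.0304  0.1689]
0.4 70 [ 0.5986 -0.0303  0.1632]
0.3 71 [ 0.6021 -0.0302  0.157 ]
0.25 71 [ 0.6032 -0.0302  0.1536]
0.2 71 [ 0.6041 -0.0302  0.1501]
0.15 71 [ 0.6048 -0.0301  0.1467]
0.1 71 [ 0.6053 -0.0301  0.1432]
0.05 71 [ 0.6057 -0.0301  0.1396]
0 71 [ 0.6059 -0.0301  0.1361]
clock: 15.72
tcp_pos: [0.5635, -0.0316, 0.1898]
eef_rot: [[-1.0, -0.027, 0.001], [-0.027, 1.0, -0.0], [-0.001, -0.0, -1.0]]
wrist_force: [1.2, -0.7, -0.2]
opening: 0.0009
```

```bash
python3 -m creep '[[[0.004,0,-0.001],[0,0,0],-1],[[0.007,0.0002,-0.0022],[0,0,0],-1],[[0.010,0.0004,-0.0036],[0,0,0],-1],[[0.010,0.0004,-0.0036],[0,0,0],-1]]'
```

```text
clock: 16.23
tcp_pos: [0.5728, -0.0313, 0.1851]
eef_rot: [[-1.0, -0.027, -0.001], [-0.027, 1.0, -0.0], [0.001, -0.0, -1.0]]
wrist_force: [-3.8, 0.2, 2.3]
opening: 0.0003
```

```bash
python3 -m creep '[[[0.003,0,-0.0016],[0,0,0],-1],[[0.0057,0.0001,-0.0034],[0,0,0],-1],[[0.0085,0.0002,-0.0053],[0,0,0],-1],[[0.0113,0.0003,-0.0074],[0,0,0],-1],[[0.0113,0.0003,-0.0074],[0,0,0],-1]]'
python3 - <<'E'
from rig import env
import cv2
I=env.grab_frame("scene")[:,:,::-1]; a=I[140:290,160:290]; cv2.imwrite("pics/s8.png",cv2.resize(a,None,fx=4,fy=4,interpolation=cv2.INTER_CUBIC))
E
```

```text
clock: 16.85
tcp_pos: [0.5836, -0.0309, 0.1774]
eef_rot: [[-1.0, -0.027, -0.002], [-0.027, 1.0, -0.0], [0.002, -0.0, -1.0]]
wrist_force: [-5.3, -1.0, 1.0]
opening: 0.0004
```

View pics/s8.png

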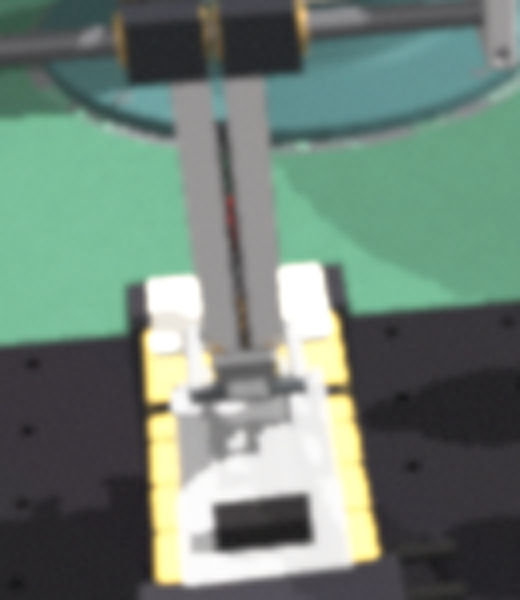

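The fingertips rest on the lever at crop (245,350), and the loop is still down at the keeper. I'll carry on swinging.

```bash
python3 -m creep '[[[0.0026,0,-0.0023],[0,0,0],-1],[[0.005,0.0001,-0.0047],[0,0,0],-1],[[0.0075,0.0002,-0.0073],[0,0,0],-1],[[0.0097,0.0002,-0.0099],[0,0,0],-1],[[0.0097,0.0002,-0.0099],[0,0,0],-1]]'
```

```text
clock: 17.52
tcp_pos: [0.5938, -0.0306, 0.1677]
eef_rot: [[-1.0, -0.027, -0.0], [-0.027, 1.0, -0.0], [0.0, -0.0, -1.0]]
wrist_force: [-2.6, 0.2, 0.9]
opening: 0.0002
```

```bash
python3 -m creep '[[[0.0022,0,-0.0028],[0,0,0],-1],[[0.0042,0.0001,-0.0057],[0,0,0],-1],[[0.006,0.0001,-0.0088],[0,0,0],-1],[[0.006,0.0001,-0.0088],[0,0,0],-1]]'
python3 - <<'E'
from rig import env
import cv2
I=env.grab_frame("scene")[:,:,::-1]; a=I[140:290,160:290]; cv2.imwrite("pics/s9.png",cv2.resize(a,None,fx=4,fy=4,interpolation=cv2.INTER_CUBIC))
E
```

```text
clock: 18.02
tcp_pos: [0.6002, -0.0305, 0.1589]
eef_rot: [[-1.0, -0.027, 0.0], [-0.027, 1.0, -0.0], [-0.0, -0.0, -1.0]]
wrist_force: [-0.5, -0.1, 1.1]
opening: 0.0001
```

View pics/s9.png

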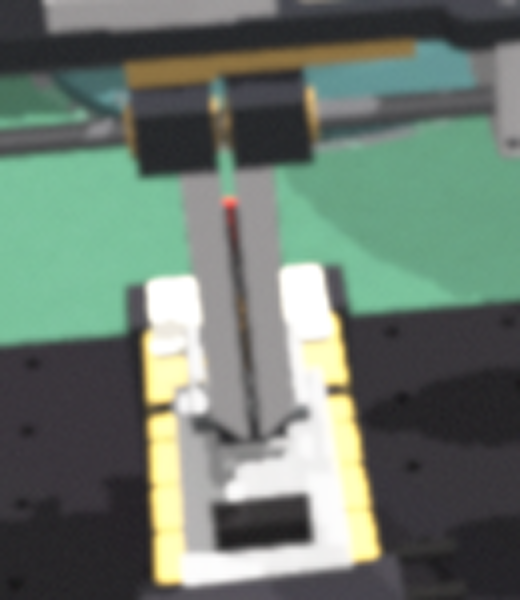

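```bash
python3 - <<'E'
from rig import env
import cv2
from h import *
C=cams(); c=cell()
for q in (.3,.4,.5,.6,.7): e=geom(q,0)["end"]; print(q,[proj(C[n],cw(c,(e[0],y,e[1]))).round(1) for y in (-10,10) for n in ("scene","top")])
I=cv2.imread("pics/s9.png")
J=env.grab_frame("scene")[:,:,::-1]; a=J[215:290,185:265]; cv2.imwrite("pics/s9z.png",cv2.resize(a,None,fx=8,fy=8,interpolation=cv2.INTER_LANCZOS4))
J=env.grab_frame("top")[:,:,::-1]; a=J[170:320,340:480]; cv2.imwrite("pics/t9.png",cv2.resize(a,None,fx=4,fy=4,interpolation=cv2.INTER_LANCZOS4))
E
```

```text
0.3 [array([232.4, 251.6]), array([395.4, 197. ]), array([215.3, 253.4]), array([408.9, 196.4])]
0.4 [array([231.8, 245.4]), array([396.3, 198.2]), array([214.6, 247.2]), array([410. , 197.5])]
0.5 [array([231.1, 239.1]), array([397.3, 199.8]), array([213.9, 240.9]), array([411.1, 199.2])]
0.6 [array([230.4, 232.8]), array([398.3, 202. ]), array([213.2, 234.5]), array([412.2, 201.4])]
0.7 [array([229.7, 226.5]), array([399.3, 204.7]), array([212.5, 228.2]), array([413.2, 204. ])]
```

View pics/s9z.png

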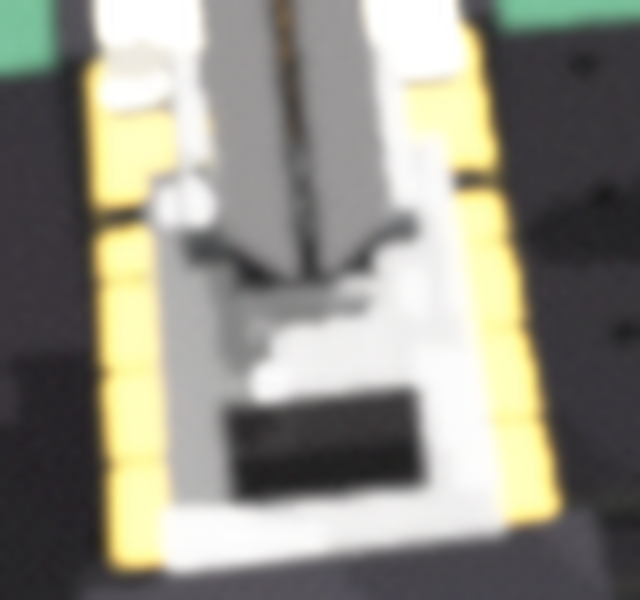

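View pics/t9.png

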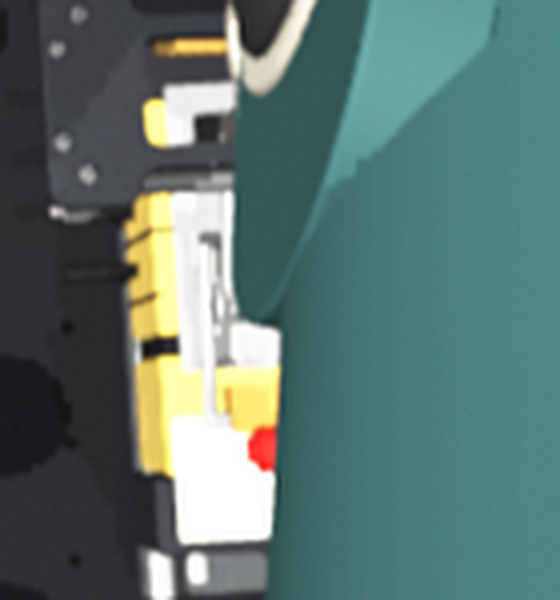

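```bash
python3 - <<'E'
from h import *
C=cams(); c=cell()
for q in (.2,.3,.4,.5,.7,1.0): e=geom(q,0)["pin"]; print(q,[proj(C[n],cw(c,(e[0],y,e[1]))).round(1) for y in (-15,) for n in ("scene","top")])
for kx,kz in ((55,145),(58,143),(61,141),(64,140)): print(kx,kz,proj(C["top"],cw(c,(kx,0,kz))).round(1))
E
```

```text
0.2 [array([235.1, 245.5]), array([391.3, 230.3])]
0.3 [array([235. , 243.8]), array([391.5, 230.3])]
0.4 [array([234.8, 242.1]), array([391.8, 230.4])]
0.5 [array([234.6, 240.3]), array([392.1, 230.7])]
0.7 [array([234.2, 236.6]), array([392.7, 231.8])]
1.0 [array([233.6, 231. ]), array([393.5, 234.5])]
55 145 [408.9 282.5]
58 143 [408.7 284.6]
61 141 [408.6 286.6]
64 140 [408.6 288.7]
```

The leg's pin end is at top (392,230) and the lever's end edge at scene (215–232, 252). Both mean the lever is near 0.3 rad and still under the fingertips. The grip at top (405,282) shows the bar is pulled in.

```bash
python3 -m creep '[[[0.0015,0,-0.003],[0,0,0],-1],[[0.0028,0,-0.006],[0,0,0],-1],[[0.0037,0.0001,-0.009],[0,0,0],-1],[[0.0037,0.0001,-0.009],[0,0,0],-1]]'
```

```text
clock: 18.68
tcp_pos: [0.6037, -0.0304, 0.1498]
eef_rot: [[-1.0, -0.027, 0.0], [-0.027, 1.0, -0.0], [-0.0, -0.0, -1.0]]
wrist_force: [-0.1, 0.0, -0.1]
opening: 0.0003
```

```bash
python3 - <<'E'
from rig import env
import cv2
J=env.grab_frame("scene")[:,:,::-1]; a=J[215:290,185:265]; cv2.imwrite("pics/s10z.png",cv2.resize(a,None,fx=8,fy=8,interpolation=cv2.INTER_LANCZOS4))
E
```

```text
(no output)
```

View pics/s10z.png

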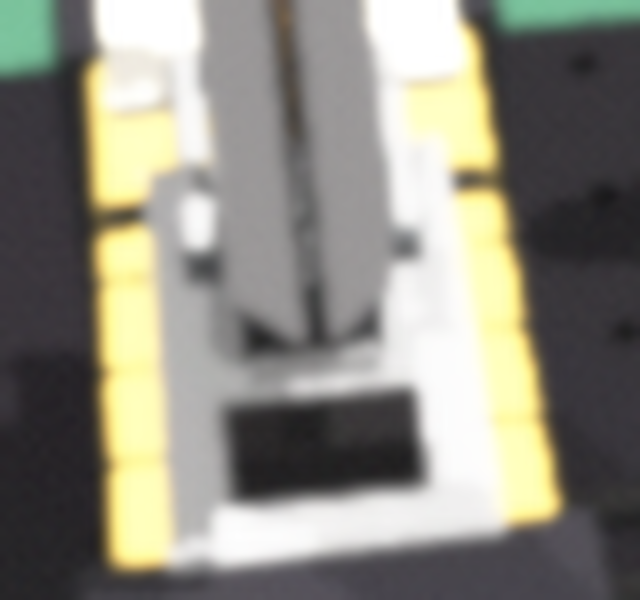

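The lever's end edge has moved to scene y≈262, crop (240–380, 380), so it is about 0.15 rad and following the finger. From here I'll go down in small steps, watching the force.

```bash
python3 -m creep '[[[0.0005,0,-0.002],[0,0,0],-1],[[0.001,0,-0.004],[0,0,0],-1],[[0.0014,0,-0.006],[0,0,0],-1],[[0.0014,0,-0.006],[0,0,0],-1]]'
```

```text
clock: 19.23
tcp_pos: [0.605, -0.0304, 0.1439]
eef_rot: [[-1.0, -0.027, -0.0], [-0.027, 1.0, -0.0], [0.0, -0.0, -1.0]]
wrist_force: [-0.3, -0.3, -1.0]
opening: 0.0003
```

```bash
python3 -m creep '[[[0.0001,0,-0.001],[0,0,0],-1],[[0.0002,0,-0.002],[0,0,0],-1],[[0.0002,0,-0.002],[0,0,0],-1]]'
```

```text
clock: 19.6
tcp_pos: [0.6052, -0.0304, 0.142]
eef_rot: [[-1.0, -0.027, 0.0], [-0.027, 1.0, -0.0], [-0.0, -0.0, -1.0]]
wrist_force: [-0.7, 0.9, -0.3]
opening: 0.0006
```

```bash
python3 -m creep '[[[0.0001,0,-0.001],[0,0,0],-1],[[0.0001,0,-0.0015],[0,0,0],-1]]'
```

```text
clock: 19.85
tcp_pos: [0.6053, -0.0304, 0.1405]
eef_rot: [[-1.0, -0.027, 0.0], [-0.027, 1.0, -0.0], [-0.0, -0.0, -1.0]]
wrist_force: [-0.1, 0.3, 0.5]
opening: 0.0005
```

```bash
python3 - <<'E'
from rig import env
import cv2
J=env.grab_frame("scene")[:,:,::-1]; a=J[215:290,185:265]; cv2.imwrite("pics/s11z.png",cv2.resize(a,None,fx=8,fy=8,interpolation=cv2.INTER_LANCZOS4))
from h import *
C=cams(); c=cell()
for q in (0,.05,.1,.15): e=geom(q,0)["end"]; m=geom(q,0)["endm"]; m=2*m-e; print(q,[proj(C["scene"],cw(c,(p[0],y,p[1]))).round(1) for p in (e,m) for y in (-10,10)])
E
```

```text
0 [array([234.1, 268.6]), array([217.3, 270.5]), array([234.4, 271.2]), array([217.6, 273.1])]
0.05 [array([233.9, 265.9]), array([217. , 267.8]), array([234.1, 268.7]), array([217.3, 270.6])]
0.1 [array([233.6, 263.2]), array([216.6, 265.1]), array([233.9, 266.1]), array([217., 268.])]
0.15 [array([233.3, 260.4]), array([216.3, 262.3]), array([233.6, 263.4]), array([216.7, 265.3])]
```

View pics/s11z.png

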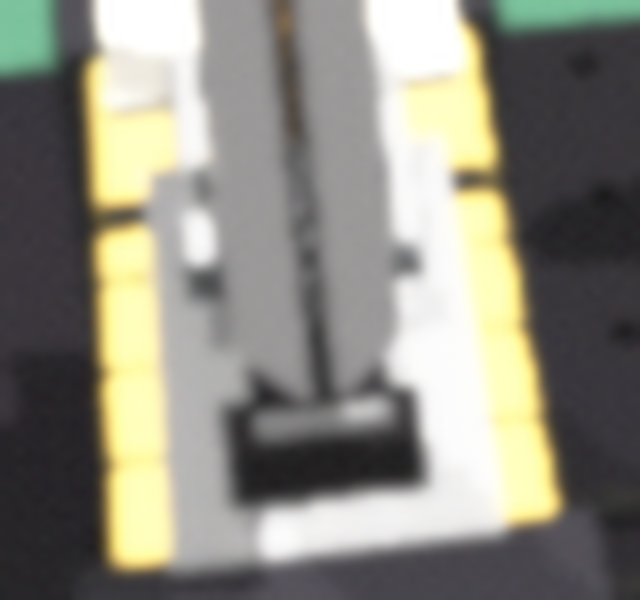

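The lever's end edge is at crop (255–395, 400–440), about 0.06 rad, so it is nearly flat over the pad.

```bash
python3 -m creep '[[[0.0001,0,-0.0007],[0,0,0],-1],[[0.0001,0,-0.0014],[0,0,0],-1]]'
```

```text
clock: 20.15
tcp_pos: [0.6054, -0.0304, 0.1391]
eef_rot: [[-1.0, -0.027, 0.0], [-0.027, 1.0, -0.0], [-0.0, -0.0, -1.0]]
wrist_force: [1.1, 0.4, 0.5]
opening: 0.0007
```

```bash
python3 -m creep '[[[0.0001,0,-0.0005],[0,0,0],-1],[[0.0001,0,-0.001],[0,0,0],-1]]'
```

```text
clock: 20.4
tcp_pos: [0.6055, -0.0304, 0.1381]
eef_rot: [[-1.0, -0.027, 0.0], [-0.027, 1.0, -0.0], [-0.0, -0.0, -1.0]]
wrist_force: [-0.9, 0.5, -0.1]
opening: 0.0006
```

```bash
python3 -m creep '[[[0,0,-0.0003],[0,0,0],-1],[[0,0,-0.0006],[0,0,0],-1]]'
```

```text
clock: 20.65
tcp_pos: [0.6055, -0.0304, 0.1376]
eef_rot: [[-1.0, -0.027, 0.0], [-0.027, 1.0, -0.0], [-0.0, -0.0, -1.0]]
wrist_force: [0.3, -0.8, 1.3]
opening: 0.0004
```

```bash
python3 -m creep '[[[0,0,-0.0003],[0,0,0],-1],[[0,0,-0.0006],[0,0,0],-1]]'
```

```text
clock: 20.9
tcp_pos: [0.6055, -0.0304, 0.1372]
eef_rot: [[-1.0, -0.027, 0.0], [-0.027, 1.0, 0.0], [-0.0, 0.0, -1.0]]
wrist_force: [-1.9, 0.7, 7.4]
opening: 0.0004
```

```bash
python3 -m creep '[[[0,0,-0.0003],[0,0,0],-1],[[0,0,-0.0006],[0,0,0],-1]]'
```

```text
clock: 21.15
tcp_pos: [0.6056, -0.0304, 0.137]
eef_rot: [[-1.0, -0.027, 0.0], [-0.027, 1.0, 0.0], [-0.0, 0.0, -1.0]]
wrist_force: [-4.2, 0.9, 13.4]
opening: 0.0006
```

```bash
python3 -m creep '[[[0,0,-0.0003],[0,0,0],-1],[[0,0,-0.0005],[0,0,0],-1]]'
```

```text
clock: 21.4
tcp_pos: [0.6057, -0.0304, 0.1368]
eef_rot: [[-1.0, -0.027, 0.001], [-0.027, 1.0, 0.0], [-0.001, 0.0, -1.0]]
wrist_force: [-6.6, 1.0, 18.5]
opening: 0.0005
```

```bash
python3 -m creep '[[[0,0,0.0002],[0,0,0],-1],[[-0.0005,0,0.002],[0,0,0],-1],[[-0.001,0,0.02],[0,0,0],-1],[[-0.001,0,0.06],[0,0,0],-1],[[-0.001,0,0.1],[0,0,0],-1]]';python3 -m creep '[[[-0.06,0,0.04],[0,0,0],-1],[[-0.12,0.06,0.06],[0,0,0],-1],[[-0.15,0.12,0.06],[0,0,0],-1],[[-0.15,0.17,0.06],[0,0,0],-1]]'
python3 - <<'E'
from rig import env
import cv2
J=env.grab_frame("scene")[:,:,::-1]; a=J[170:290,185:265]; cv2.imwrite("pics/s12z.png",cv2.resize(a,None,fx=5,fy=5,interpolation=cv2.INTER_LANCZOS4))
J=env.grab_frame("top")[:,:,::-1]; cv2.imwrite("pics/t12.png",J);a=J[172:317,360:440]; cv2.imwrite("pics/t12z.png",cv2.resize(a,None,fx=4,fy=4,interpolation=cv2.INTER_LANCZOS4))
E
```

```text
clock: 22.02
tcp_pos: [0.6043, -0.0306, 0.238]
eef_rot: [[-1.0, -0.027, 0.0], [-0.027, 1.0, -0.0], [-0.0, -0.0, -1.0]]
wrist_force: [-0.9, -0.2, 0.9]
opening: 0.0006
clock: 22.52
tcp_pos: [0.4573, 0.1229, 0.2972]
eef_rot: [[-1.0, -0.026, 0.002], [-0.026, 1.0, 0.002], [-0.002, 0.002, -1.0]]
wrist_force: [1.6, -0.0, -0.0]
opening: 0.0004
```

View pics/s12z.png

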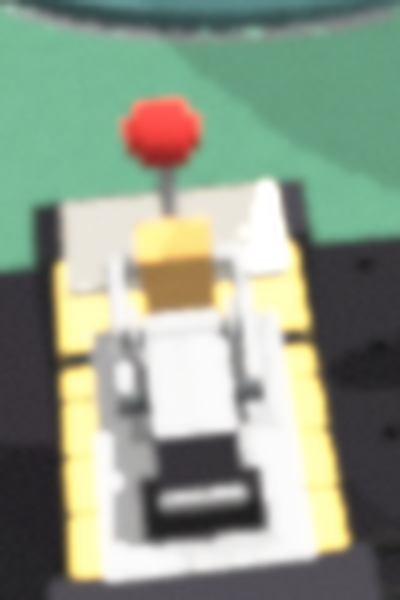

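View pics/t12z.png

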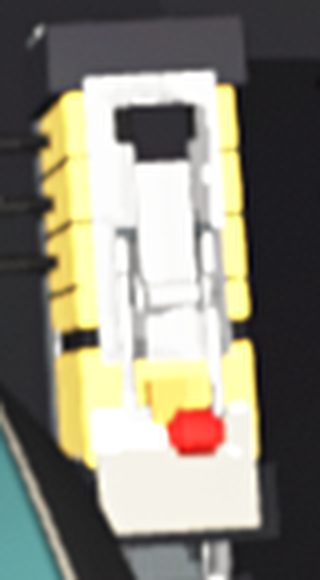

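The lever lies flat: its end edge is at scene y≈268–271, and the prediction for 0 rad is 269–272. The loop straddles the brass keeper, with the grip at scene (217,196) and top (409,280). I'll work out the loop pitch from these.

```bash
python3 - <<'E'
from h import *
C=cams(); c=cell()
for q in (0,0.05):
  for p in (-.1,-0.05,0,.05,.1,.15): g=geom(q,p-q); k=g["knob"]; print(q,p,g["bar"].round(1),[proj(C[n],cw(c,(k[0],0,k[1]))).round(1) for n in("scene","top")])
from rig import env
import cv2
J=env.grab_frame("scene")[:,:,::-1]; cv2.imwrite("pics/s13.png",J); a=J[180:250,185:255]; cv2.imwrite("pics/s13z.png",cv2.resize(a,None,fx=8,fy=8,interpolation=cv2.INTER_LANCZOS4))
E
```

```text
0 -0.1 [ 44.7 114.6] [array([217.4, 193.1]), array([409.4, 277. ])]
0 -0.05 [ 44.9 111.2] [array([217.6, 194.8]), array([409. , 278.4])]
0 0 [ 45.  107.8] [array([217.8, 196.5]), array([408.5, 279.7])]
0 0.05 [ 44.9 104.4] [array([218. , 198.3]), array([408.1, 280.9])]
0 0.1 [ 44.7 101. ] [array([218.2, 200.2]), array([407.6, 281.9])]
0 0.15 [44.2 97.5] [array([218.4, 202.3]), array([407.1, 282.7])]
0.05 -0.1 [ 44.5 115.8] [array([217.4, 192.4]), array([409.6, 276.9])]
0.05 -0.05 [ 44.7 112.4] [array([217.5, 194. ]), array([409.1, 278.3])]
0.05 0 [ 44.8 109. ] [array([217.7, 195.8]), array([408.7, 279.6])]
0.05 0.05 [ 44.7 105.6] [array([217.9, 197.6]), array([408.2, 280.8])]
0.05 0.1 [ 44.5 102.1] [array([218.1, 199.5]), array([407.8, 281.8])]
0.05 0.15 [44.  98.7] [array([218.4, 201.6]), array([407.3, 282.6])]
```

View pics/s13z.png

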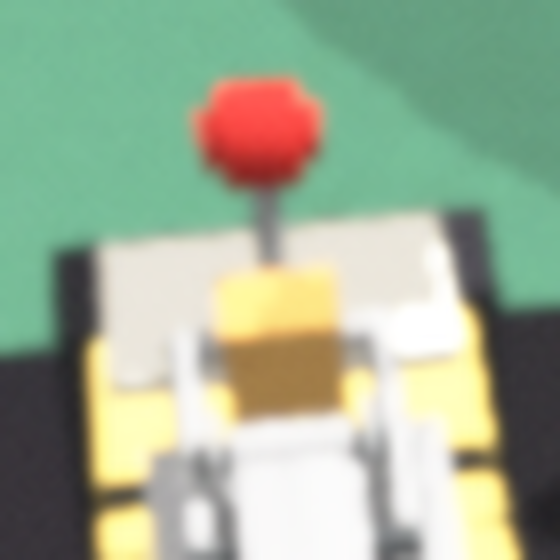

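View pics/s13.png

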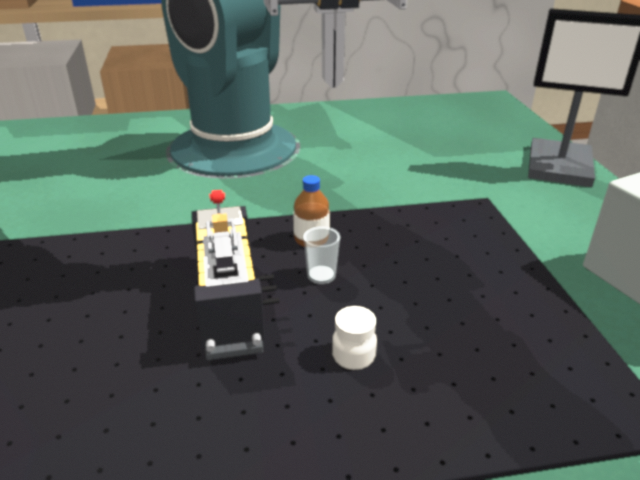

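The grip at (217.5,196) puts the bar about 108 mm up: under the lip and behind the keeper, with the stem seen behind the brass. Before handing in, I'll measure how far the sliding half moved by comparing its outer edge with the first top picture.

```bash
python3 - <<'E'
import cv2,numpy as np
a=cv2.imread("pics/top0.png",0).astype(float);b=cv2.imread("pics/t12.png",0).astype(float)
for (n,x0,x1,y0,y1) in (("saddle edge",405,422,295,312),("deck -x edge",385,410,186,196)):
    for I in (a,b):
        p=I[y0:y1,x0:x1].mean(1); g=np.abs(np.diff(p)); print(n,(np.arange(y0,y1-1)+.5)@g/g.sum(), p.round())
from rig import env
print(env.observe()["clock"],env.observe()["wrist_force"])
E
```

```text
saddle edge 307.00451807228916 [255. 255. 255. 255. 255. 255. 255. 255. 255. 255. 255. 212.  93.  79.
 114. 131. 138.]
saddle edge 304.80642650655994 [241. 241. 241. 241. 241. 241. 243. 244. 225. 144.  65.  48.  68.  94.
 109. 112. 111.]
deck -x edge 189.90942255576402 [ 78.  77.  73.  92. 176. 247. 254. 252. 251. 249.]
deck -x edge 189.90277194456115 [ 81.  80.  76.  96. 180. 248. 254. 250. 248. 246.]
22.675 [ 0.93713077 -0.668002    0.34351904]
```

The saddle edge has shifted 2.2 px, or about 3.4 mm, towards the latch, while the fixed edge hasn't moved. The sliding half is drawn in, so I'll hand in.

```bash
python3 -c "
from rig import env
print(env.hand_in())"
```

```text
the job is handed in; nothing more can be done
None
```

I closed the draw latch and handed the job in at about 22.7 s of the 58 s. No verdict is reported, so the checks below are my own.

**What I did:** I pinched the loop by its red grip and swung it over the keeper. Feeling down, I met the saddle with about 12 N showing at the wrist (peak 14 N), then drew the bar back until it met the post. After letting go, I pushed the lever over with closed fingers and pressed it on its pad to 18.5 N at the wrist, a little over the 15 N asked. Then I backed the arm clear.

**Last checks:**
- **Lever:** its end edge is within about 1 px of where the model puts it when flat.
- **Loop:** the bar is about 108 mm up, under the lip and behind the keeper.
- **Sliding half:** it has moved about 3.4 mm towards the latch.
- **Bottle, beaker and jar:** they look unmoved in the last picture, judged by eye.

**What disagreed or was only inferred:**
- During the draw-back, the tool position put the bar about 2 mm short of its seat (51 mm against 49 mm). The picture of the lever and the rising force both said it was seated, so I went with those.
- The lever needed almost no force from about 0.35 rad down to the pad. Pictures taken on the way showed it still following the fingers.
- Saddle and pad loads are inferred from the wrist force; I had no direct reading of either.

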